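# Ready the hand-function test station

### The job

Get the hand-test station ready for the next patient: put every plug that lies about fully home in a socket of the wooden board, any socket. Check the pull gauge by drawing its slide out to the long line, holding it there for three seconds and letting it go home; only after that, press its recessed zero button fully in with the tip of the stylus and lay the stylus flat on the middle of its pad again. Leave the tape roll and the gel bottle where they are.

Things in the scene. Friction and masses are not known exactly. Their poses are not given: they have to be found in the camera images.
- panel: upright light wooden board, 230 wide x 68 high x 36 thick, fixed, with a low foot behind it; on its top a dark steel strip 8 wide runs straight above each of the four sockets. Origin: under the middle of its front face (the face towards the robot); x into the board, y to its left seen from the robot, z up
- socket0 (a point): centre of the mouth of socket 0 on the front face of the panel: round hole 9 in diameter, chamfered mouth, 32 deep along the panel's +x, centre 36 above the table, under the steel strip on the top; the four are in one row, 50 apart (this one at panel y = 75 mm). Axes as the panel's
- socket1 (a point): centre of the mouth of socket 1 on the front face of the panel: round hole 9 in diameter, chamfered mouth, 32 deep along the panel's +x, centre 36 above the table, under the steel strip on the top; the four are in one row, 50 apart (this one at panel y = 25 mm). Axes as the panel's
- socket2 (a point): centre of the mouth of socket 2 on the front face of the panel: round hole 9 in diameter, chamfered mouth, 32 deep along the panel's +x, centre 36 above the table, under the steel strip on the top; the four are in one row, 50 apart (this one at panel y = -25 mm). Axes as the panel's
- socket3 (a point): centre of the mouth of socket 3 on the front face of the panel: round hole 9 in diameter, chamfered mouth, 32 deep along the panel's +x, centre 36 above the table, under the steel strip on the top; the four are in one row, 50 apart (this one at panel y = -75 mm). Axes as the panel's
- plug0: loose plug (2 to 4 of four are there), 30 g, lying flat on a thin fixed cork mat (2 thick): square wooden handle 44 long, 16 x 16, with a steel pin 7 in diameter and 28 long (last 3 tapered) out of one end. Origin: middle of the handle; +x along the pin to its tip. Fully home, the handle's end meets the board's face and the handle stays out, slightly drooping
- plug1: loose plug (2 to 4 of four are there), 30 g, lying flat on a thin fixed cork mat (2 thick): square wooden handle 44 long, 16 x 16, with a steel pin 7 in diameter and 28 long (last 3 tapered) out of one end. Origin: middle of the handle; +x along the pin to its tip. Fully home, the handle's end meets the board's face and the handle stays out, slightly drooping
- plug2: loose plug (2 to 4 of four are there), 30 g, lying flat on a thin fixed cork mat (2 thick): square wooden handle 44 long, 16 x 16, with a steel pin 7 in diameter and 28 long (last 3 tapered) out of one end. Origin: middle of the handle; +x along the pin to its tip. Fully home, the handle's end meets the board's face and the handle stays out, slightly drooping
- plug3: loose plug (2 to 4 of four are there), 30 g, lying flat on a thin fixed cork mat (2 thick): square wooden handle 44 long, 16 x 16, with a steel pin 7 in diameter and 28 long (last 3 tapered) out of one end. Origin: middle of the handle; +x along the pin to its tip. Fully home, the handle's end meets the board's face and the handle stays out, slightly drooping
- plug0_tip (a point): tip of the pin of plug0, on its axis, 50 from its origin
- plug1_tip (a point): tip of the pin of plug1, on its axis, 50 from its origin
- plug2_tip (a point): tip of the pin of plug2, on its axis, 50 from its origin
- plug3_tip (a point): tip of the pin of plug3, on its axis, 50 from its origin
- gauge: white pull gauge, fixed box 200 wide x 110 deep x 68 high with a display on top; its front face looks to the robot. Origin: under the middle of the front face; x into the box, y to its left seen from the robot. An aluminium scale tongue 50 wide, top 14 above the table, sticks out 108 from the face below the slide (centred at y = 45 mm)
- gauge_slide (a joint): how far the sprung slide is drawn out, m: 0 home, grows as it is drawn along the gauge's -x, stop at 0.065; the long line of the scale is at 0.045. Spring: 1 N at 0, 7 N at the long line; it goes home by itself when let go
- gauge_grip (a point): grip of the slide: upright black post 18 (x) x 16 (y), 21 to 63 above the table, on a steel bar 10 x 10; the point is on its axis, 50 above the table, at home 35 in front of the gauge's face. A steel pointer under it runs over the scale, level with this point in x; the long line, the only one across the full scale, is 45 from the pointer at home; short ones are 15 apart
- zero_button (a joint): how far the zero button is pressed, m: 0 out, 0.005 fully in; spring 1.4 N at 0 to 3.6 N fully in; grows along the gauge's +x, comes out by itself
- button_face (a point): centre of the outer face of the white square zero button (12 x 12), 10 behind the mouth of a square recess 16 x 16 in the right-hand grey part of the gauge's front face (gauge y = -55 mm), 36 above the table, straight below a black strip 8 wide on the top of the gauge; moves with the button. Too narrow for fingers; the stylus reaches it level, along the gauge's +x
- stylus: stylus tool, 45 g: black handle 70 long and 16 x 16, with a steel rod 6 in diameter and 45 long out of one end. Origin: middle of the handle; +x along the rod to its tip. Lies flat on its pad at the start
- stylus_tip (a point): tip of the stylus rod, 80 from its origin
- stylus_pad: thin grey felt pad 190 (x) x 100 (y) x 2 thick, fixed. Origin: centre of its underside
- tape_roll: roll of clear tape lying flat, 54 across, 20 high, a bystander. Origin: centre of its underside
- gel_bottle: hand gel bottle 64 across, 150 high, a bystander. Origin: centre of its underside
Not all that is in view belongs to the job. Leave any blue or turquoise look-alike of the plug2 alone.

How it is judged:
By the outcome, as a careful person would: the job done as asked, in the order asked, and still so for the second after the job is handed in, with the robot touching nothing.
Of plug0, plug1, plug2, plug3 only 2 to 4 are there at a start; the rules pass over those that are not, and their reading is None.
At some moment in a run one of plug0, plug1, plug2, plug3 may be knocked a few centimetres aside while the robot is not near it.
Once in a run the grip may slacken for a moment while it holds something.
It also fails if it takes over 210 s, if anything falls off the work surface, if the arm or the gripper's body presses on something with over 40 N, if the wrist force passes 120 N, or if a joint passes its speed limit or range.

### The arm

A 6-joint arm with a two-finger parallel gripper is mounted at the origin on the work surface. World frame = base frame: x ahead of the robot, y to its left, z up, the work surface at z = 0. Lengths are in mm, angles in rad, forces in N, time in s.
With the tool pointing down it reaches from about 350 to 775 mm from the base axis. Payload 7.3 kg.
Tool frame: the origin (TCP) lies at the very end of the fingers, on their centre line; the grasp point (between the pads) lies 19 mm behind it; x points along the fingers, y is the direction in which the jaws open and shut, and the axes are right-handed (so a half turn about x gives the same grasp; the last joint's range is limited). The gripper opens to 92 mm and grips with 3 to 60 N. Pads are 19 mm wide; open, the fingers measure 130 mm over their backs; the gripper's body (75 mm by 190 mm) begins 47 mm behind the grasp point.
Start: joints at [-1.293, 0.342, 1.524, -0, 1.275, -0.146], TCP at [215.918, -478.565, 226.741] pointing down, gripper open.
Joint ranges: [-2.53, 2.53], [-0.77, 2.02], [0.04, 2.7], [-1, 4.14], [0.28, 2.66], [-3.11, 3.11]. Speed limits (rad/s): [2.57, 2.57, 3.14, 3.14, 3.14, 3.14].

### API

Orientations are given as [roll, pitch, yaw] about the fixed x, y, z axes, in that order (R = Rz(yaw) Ry(pitch) Rx(roll)).
In Python, from plant import sensors, capture, bot gives the robot as it stands.
- The arm moves only by the shell command python3 -m crank 'ROWS' [OPENING]. ROWS is JSON, a list of rows, each an object of numbers: "dx", "dy", "dz": the shift along the tool's x, y, z in cm; "spin": the turn about the tool's x in rad. A call has 1 to 20 rows; each row is the pose to reach, as a shift and turn from the pose commanded when the call began, along the tool's axes at that moment; what a row does not reach only later rows make up. A row lasts 1/12 s, in which the tool goes at most 41.7 mm and 7.16 degrees, less where a joint would pass 70% of its speed; a pose out of reach is approached as far as the arm can. A call with a gripper value outside its range is refused whole. OPENING is the opening in per cent of the stroke, from 0 (shut) to 100 (fully open), set as the call begins (- or left out, the last holds). The fingers move at their own pace and stop on an object; the grip force is fixed at half the most. Time passes only in rows, so rows that repeat a pose let the fingers close. It gives the time, the measured TCP pose, the force and the opening at its end, in the units of the state.
- sensors.get_obs(): the state, without advancing time (a new reading comes with each control period).
- capture(name): name is "scene" or "top" or "wrist"; returns a dict with "frame" (420x560x3 uint8, blue, green, red), "vfov" (degrees; the focal length in pixels is half the picture's height over the tangent of half this angle, whatever the lens; pixels are square), "cx", "cy" (the principal point, pixels), "view" (4x4, takes a point from world to camera coordinates); the wrist camera has in their place "mount" (4x4, takes a point from camera to tool coordinates, whose origin is the TCP and whose axes are the tool frame's). Camera axes: x right, y down, z forward; pixel columns grow to the right and rows downward; lengths in mm; the calibration is good to about 2 mm. The wrist camera is an equidistant fisheye: a pixel r from the principal point sees the ray r / f radians off the axis. A picture is of the moment at which its call begins: read the wrist's pose just before it. There is no depth.
- bot.close_job(): hands the job in, once; it reports no verdict.
The state is a dict: "time": time; "joint_positions": joint angles; "dq": joint speeds; "tau": joint torques, N m; "tool_pos": TCP position; "tcp_rot": TCP orientation; "contact_force": force on the tool from outside, world axes, zero at the start; "moment": the same for the moment, N m; "grip_width": finger opening in mm.
Only numpy, scipy, OpenCV 4.12 (cv2) and the standard library are available. Lean on these libraries where they do the work, as an engineer would, in place of code of your own. Each camera call takes 0.05 s, during which the arm holds its last target.

## Working session

There is one attempt and no reset: what is moved stays moved. The work goes in short steps, Python scripts to look and compute and a shell command to move; the robot and the scene stay as the last step left them, time stands still between calls to the robot, and variables do not carry over. Pictures are saved under pics/ and viewed, and the job is handed in when it is done.

```bash
ls; mkdir -p pics
python3 - <<'E'
from plant import sensors, capture, bot
import cv2
o=sensors.get_obs(); print(o)
for n in ["scene","top","wrist"]:
    c=capture(n); cv2.imwrite(f"pics/{n}0.png",c["frame"]); print(n,{k:v for k,v in c.items() if k!="frame"})
E
```

```text
pics
{'time': 0.0, 'joint_positions': array([-1.29302646e+00,  3.42725951e-01,  1.52501990e+00, -2.21556581e-06,
        1.27541235e+00, -1.45971984e-01]), 'dq': array([ 0.00021777,  0.00211347,  0.00033901, -0.00100478, -0.00020514,
       -0.00083191]), 'tau': array([ 1.01483653e-03, -4.31233478e+01, -2.44216472e+01,  7.17783440e-02,
        5.60102658e-02, -1.20362083e-04]), 'tool_pos': array([ 215.78499538, -478.15063578,  226.04229096]), 'tcp_rot': array([-1.71541505,  1.56923078,  1.84992011]), 'contact_force': array([0.42534915, 0.17738309, 0.12460832]), 'moment': array([ 0.02175729, -0.04925213, -0.00602261]), 'grip_width': 91.61631081438271}
scene {'vfov': 57.85931093492178, 'cx': 279.70118841176725, 'cy': 209.02191543315408, 'view': array([[-1.97858648e-01,  9.80188950e-01,  9.03202834e-03,
         5.26961687e+01],
       [ 8.49863453e-01,  1.76128329e-01, -4.96700033e-01,
        -3.96739047e+02],
       [-4.88450680e-01, -9.06004059e-02, -8.67875279e-01,
         1.16473382e+03],
       [ 0.00000000e+00,  0.00000000e+00,  0.00000000e+00,
         1.00000000e+00]])}
top {
[... 165 characters left out ...]
e+01],
       [-9.76405525e-01,  2.02887888e-02, -2.14989804e-01,
         4.85550968e+02],
       [ 2.14895090e-01, -6.76421327e-03, -9.76613714e-01,
         1.41521670e+03],
       [ 0.00000000e+00,  0.00000000e+00,  0.00000000e+00,
         1.00000000e+00]])}
wrist {'vfov': 65.70646984690485, 'cx': 280.71304784366345, 'cy': 205.61483795560403, 'mount': array([[ 5.48643298e-04, -3.06856472e-01,  9.51755643e-01,
        -1.58215536e+02],
       [ 9.99999821e-01, -6.05855742e-05, -5.95987299e-04,
         5.75392014e-01],
       [ 2.40545222e-04,  9.51755799e-01,  3.06856384e-01,
        -8.39643941e+01],
       [ 0.00000000e+00,  0.00000000e+00,  0.00000000e+00,
         1.00000000e+00]])}
```

View pics/scene0.png

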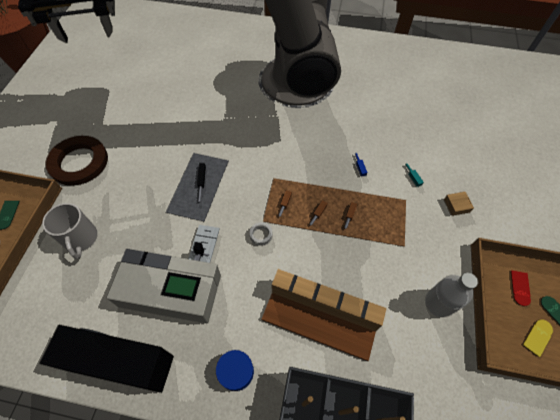

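View pics/top0.png

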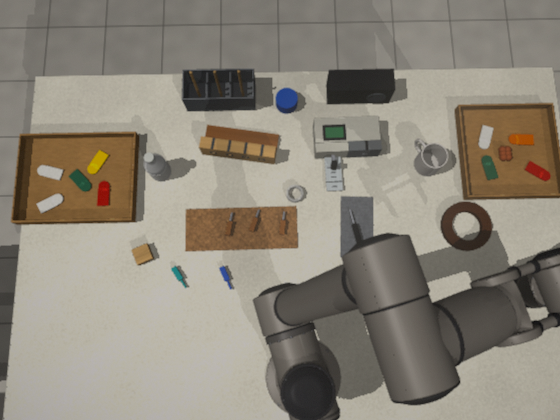

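View pics/wrist0.png

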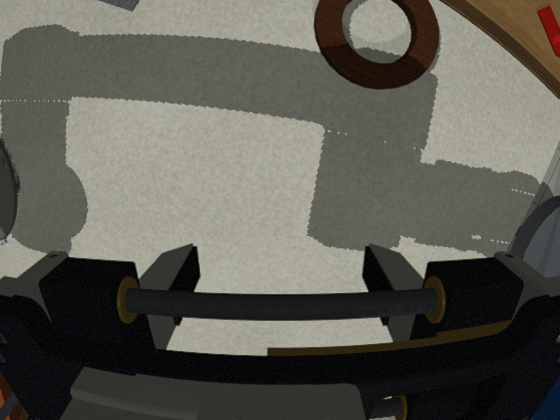

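```bash
cat > h.py <<'E'
import numpy as np, cv2
from scipy.spatial.transform import Rotation as R
from plant import sensors, capture, bot
def pose():
    o=sensors.get_obs(); T=np.eye(4)
    T[:3,:3]=R.from_euler('xyz',o['tcp_rot']).as_matrix(); T[:3,3]=o['tool_pos']; return T,o
def snap(n,save=None):
    T,o=pose(); c=capture(n); c['n']=n; c['T']=T
    if n=='wrist': c['c2w']=T@c['mount']
    else: c['c2w']=np.linalg.inv(c['view'])
    c['f']=210/np.tan(np.radians(c['vfov']/2))
    if save: cv2.imwrite(f'pics/{save}.png',c['frame'])
    return c
def ray(c,u,v):
    x,y=(u-c['cx']),(v-c['cy'])
    if c['n']=='wrist':
        r=np.hypot(x,y)+1e-12; th=r/c['f']; d=np.array([x/r*np.sin(th),y/r*np.sin(th),np.cos(th)])
    else: d=np.array([x/c['f'],y/c['f'],1.]); d/=np.linalg.norm(d)
    return c['c2w'][:3,3],c['c2w'][:3,:3]@d
def onz(c,u,v,z):
    o,d=ray(c,u,v); return o+d*(z-o[2])/d[2]
def proj(c,p):
    q=np.linalg.inv(c['c2w'])@np.append(p,1); q=q[:3]
    if c['n']=='wrist':
        r=np.hypot(q[0],q[1])+1e-12; th=np.arctan2(r,q[2]); return np.array([c['cx']+c['f']*th*q[0]/r,c['cy']+c['f']*th*q[1]/r])
    return np.array([c['cx']+c['f']*q[0]/q[2],c['cy']+c['f']*q[1]/q[2]])
def tri(*cuv):
    A=np.zeros((3,3));b=np.zeros(3)
    for c,u,v in cuv:
        o,d=ray(c,u,v); M=np.eye(3)-np.outer(d,d); A+=M;b+=M@o
    p=np.linalg.solve(A,b); return p
def crop(c,x0,y0,x1,y1,k,name):
    im=cv2.resize(c['frame'][y0:y1,x0:x1],None,fx=k,fy=k,interpolation=cv2.INTER_CUBIC); cv2.imwrite(f'pics/{name}.png',im)
def plan(p,zdir=None):
    "TCP target (mm) and wanted horizontal direction of tool -z (deg, world); prints cm/rad shift"
    T,o=pose(); d=T[:3,:3].T@(np.array(p)-T[:3,3])/10
    a=np.arctan2(-T[1,2],-T[0,2]); s=0
    if zdir is not None: s=-(np.radians(zdir)-a); s=(s+np.pi)%(2*np.pi)-np.pi
    print('dx dy dz cm',d.round(3),'spin',round(s,4),'now',T[:3,3].round(2),'dir',round(np.degrees(a),2),'j6',o['joint_positions'][5].round(3), 't',round(o['time'],2))
E
python3 - <<'E'
from h import *
T,o=pose(); print(T.round(3))
c=snap('top'); s=snap('scene')
for n,u,v,z in [('plugA',231,223,10),('plugB',257,220,10),('plugC',284,221,10),('stylus',352,225,10),('roll',297,194,20),('bottle',157,167,100),('panelL',203,145,68),('panelR',276,157,68),('gaugeL',316,135,68),('gaugeR',380,135,68),('padTL',341,197,2),('matTL',186,209,2),('matBR',298,248,2),('blue',226,277,8)]:
    print(n,onz(c,u,v,z).round(1))
crop(c,170,110,400,290,3.4,'topz'); crop(s,150,140,420,360,2.9,'scz')
E
```

```text
[[-0.00000e+00  4.11000e-01 -9.12000e-01  2.15835e+02]
 [ 1.00000e-03 -9.12000e-01 -4.11000e-01 -4.78245e+02]
 [-1.00000e+00 -1.00000e-03 -0.00000e+00  2.26213e+02]
 [ 0.00000e+00  0.00000e+00  0.00000e+00  1.00000e+00]]
plugA [449.7 207.   10. ]
plugB [457.3 128.   10. ]
plugC [452.5  46.1  10. ]
stylus [ 435.8 -159.9   10. ]
roll [533.7   4.7  20. ]
bottle [603.5 413.9 100. ]
panelL [680.  285.9  68. ]
panelR [637.5  66.2  68. ]
gaugeL [704.9 -56.3  68. ]
gaugeR [ 701.  -250.6   68. ]
padTL [ 525.8 -131.5    2. ]
matTL [497.8 346.    2. ]
matBR [370.2   5.5   2. ]
blue [287.4 221.6   8. ]
```

View pics/topz.png

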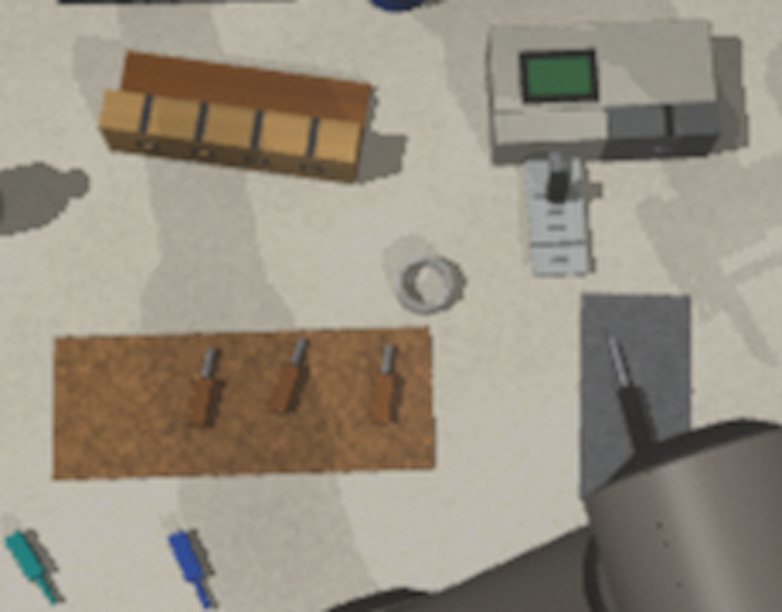

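View pics/scz.png

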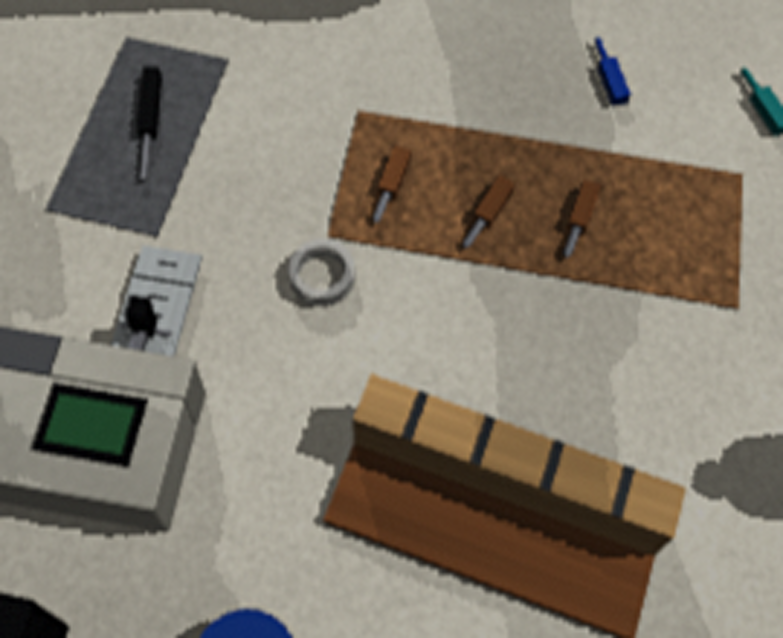

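Run:
```python
from h import *
c=snap('top')
print(onz(c,170+558/3.4,110+165/3.4,63), onz(c,170+492/3.4,110+150/3.4,68),onz(c,170+715/3.4,110+145/3.4,68))
plan([560,-120,200],0)
```

```text
[ 630.74102744 -108.69804691   63.        ] [644.20621637 -50.33099626  68.        ] [ 644.79494704 -247.97774809   68.        ]
dx dy dz cm [  2.661 -18.523 -46.107] spin 0.4237 now [ 215.87 -478.44  226.47] dir 24.28 j6 -0.146 t 0.3
```

```bash
python3 -m crank '[{"dx":2.6,"dy":-18.5,"dz":-46.1,"spin":0.424},{"dx":2.6,"dy":-18.5,"dz":-46.1,"spin":0.424},{"dx":2.6,"dy":-18.5,"dz":-46.1,"spin":0.424},{"dx":2.6,"dy":-18.5,"dz":-46.1,"spin":0.424},{"dx":2.6,"dy":-18.5,"dz":-46.1,"spin":0.424},{"dx":2.6,"dy":-18.5,"dz":-46.1,"spin":0.424},{"dx":2.6,"dy":-18.5,"dz":-46.1,"spin":0.424},{"dx":2.6,"dy":-18.5,"dz":-46.1,"spin":0.424},{"dx":2.6,"dy":-18.5,"dz":-46.1,"spin":0.424},{"dx":2.6,"dy":-18.5,"dz":-46.1,"spin":0.424},{"dx":2.6,"dy":-18.5,"dz":-46.1,"spin":0.424},{"dx":2.6,"dy":-18.5,"dz":-46.1,"spin":0.424},{"dx":2.6,"dy":-18.5,"dz":-46.1,"spin":0.424},{"dx":2.6,"dy":-18.5,"dz":-46.1,"spin":0.424},{"dx":2.6,"dy":-18.5,"dz":-46.1,"spin":0.424},{"dx":2.6,"dy":-18.5,"dz":-46.1,"spin":0.424},{"dx":2.6,"dy":-18.5,"dz":-46.1,"spin":0.424}]' 100
python3 - <<'E'
from h import *
plan([560,-120,200],0)
c=snap('wrist','w1'); c=snap('scene','s1')
E
```

```text
time: 1.72
tool_pos: [559.2, -121.8, 200.9]
tcp_rot: [1.306, 1.57, -1.838]
contact_force: [-0.1, -1.1, -0.3]
grip_width: 91.6
dx dy dz cm [ 0.095 -0.176 -0.077] spin -0.0022 now [ 559.23 -121.76  200.95] dir -0.13 j6 1.225 t 1.72
```

View pics/w1.png

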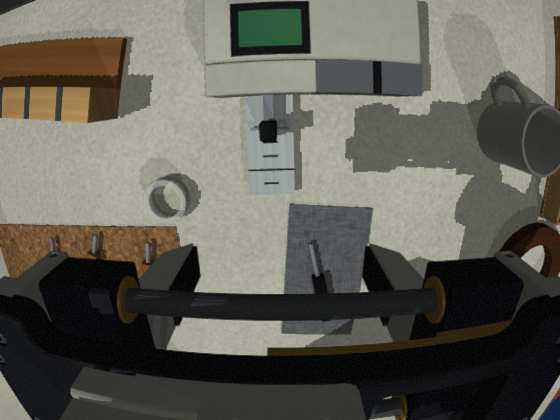

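View pics/s1.png

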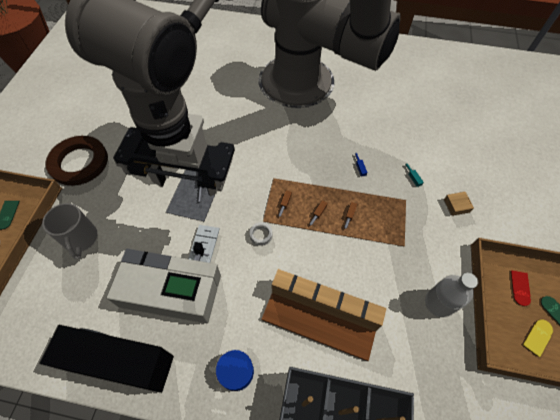

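Run:
```python
import cv2
im=cv2.imread('pics/w1.png'); cv2.imwrite('pics/w1c.png',cv2.resize(im[55:205,195:435],None,fx=3.3,fy=3.3,interpolation=cv2.INTER_CUBIC))
```

```text
(no output)
```

View pics/w1c.png

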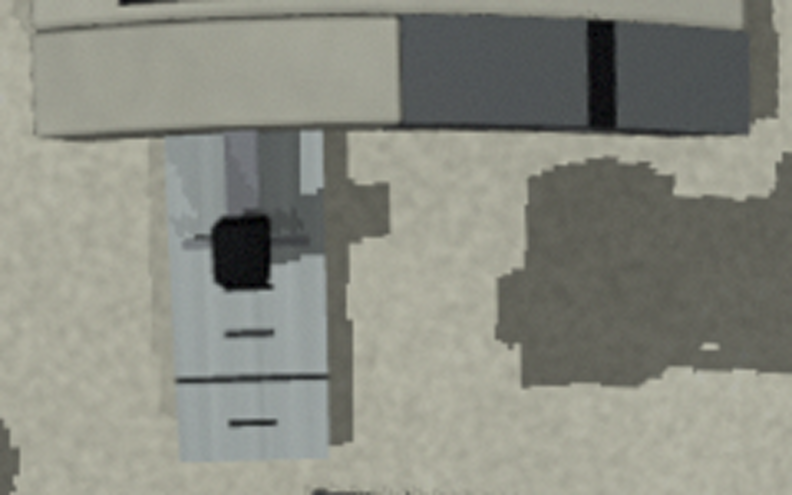

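```bash
cat > /tmp/a.py <<'E'
from h import *
c=snap('wrist')
f=lambda x,y:(195+x/3.3,55+y/3.3)
L=onz(c,*f(37,134),68);Rr=onz(c,*f(748,132),68)
print(L,Rr,np.linalg.norm(L-Rr))
s1=onz(c,*f(587,128),68);s2=onz(c,*f(615,128),68);print('strip',s1,s2)
st=onz(c,*f(601,24),68);print('strip back',st)
print('longline',onz(c,*f(176,380),14),onz(c,*f(328,376),14))
print('tongue',onz(c,*f(182,461),14),onz(c,*f(327,457),14))
print('shortline',onz(c,*f(250,333),14),onz(c,*f(252,423),14))
print('pointer',onz(c,*f(190,242),20),onz(c,*f(305,238),20))
print('post',[onz(c,*f(*p),63).round(1) for p in [(213,218),(270,216),(213,285),(270,285)]])
th=np.arctan2(*(L-Rr)[[0,1]]);print('yaw',np.degrees(-th))
E
python3 /tmp/a.py
```

```text
[653.13396267 -55.53602308  68.        ] [ 658.00017822 -253.97799341   68.        ] 198.50162630182845
strip [ 655.37384326 -205.24699299   68.        ] [ 655.89456681 -213.36340356   68.        ]
strip back [ 684.9057818  -208.94447188   68.        ]
longline [572.77060871 -86.80123697  14.        ] [ 573.87718291 -136.74180879   14.        ]
tongue [545.03063043 -88.03427711  14.        ] [ 546.26673478 -136.63835079   14.        ]
shortline [ 588.225385   -111.31485272   14.        ] [ 558.03654316 -111.68440805   14.        ]
pointer [618.60066505 -92.82649719  20.        ] [ 619.59136585 -129.01185181   20.        ]
post [array([ 628.3, -103. ,   63. ]), array([ 628.7, -118.6,   63. ]), array([ 609.7, -102.7,   63. ]), array([ 609.6, -118.5,   63. ])]
yaw 1.4047318037952692
```

```bash
python3 -c "
from h import *
plan([619.4,-110.7,90],1.4);plan([619.4,-110.7,34],1.4)"
```

```text
dx dy dz cm [11.106 -1.095 -5.98 ] spin -0.0265 now [ 559.54 -121.49  201.05] dir -0.12 j6 1.225 t 1.87
dx dy dz cm [16.706 -1.096 -5.978] spin -0.0265 now [ 559.54 -121.49  201.05] dir -0.12 j6 1.225 t 1.87
```

```bash
python3 -m crank '[{"dx":3,"dy":-1.1,"dz":-6,"spin":-0.027},{"dx":6,"dy":-1.1,"dz":-6,"spin":-0.027},{"dx":9,"dy":-1.1,"dz":-6,"spin":-0.027},{"dx":11,"dy":-1.1,"dz":-6,"spin":-0.027},{"dx":11,"dy":-1.1,"dz":-6,"spin":-0.027},{"dx":12,"dy":-1.1,"dz":-6,"spin":-0.027},{"dx":13.5,"dy":-1.1,"dz":-6,"spin":-0.027},{"dx":15,"dy":-1.1,"dz":-6,"spin":-0.027},{"dx":16.7,"dy":-1.1,"dz":-6,"spin":-0.027},{"dx":16.7,"dy":-1.1,"dz":-6,"spin":-0.027},{"dx":16.7,"dy":-1.1,"dz":-6,"spin":-0.027}]' 45
python3 - <<'E'
from h import *
plan([619.4,-110.7,34],1.4)
c=snap('wrist','w2')
E
```

```text
time: 2.78
tool_pos: [620.4, -109.9, 34.9]
tcp_rot: [2.749, 1.57, -0.367]
contact_force: [-0.5, 0.0, 0.9]
grip_width: 41.2
dx dy dz cm [0.086 0.08  0.104] spin 0.0019 now [ 620.42 -109.88   34.86] dir 1.51 j6 1.248 t 2.78
```

View pics/w2.png

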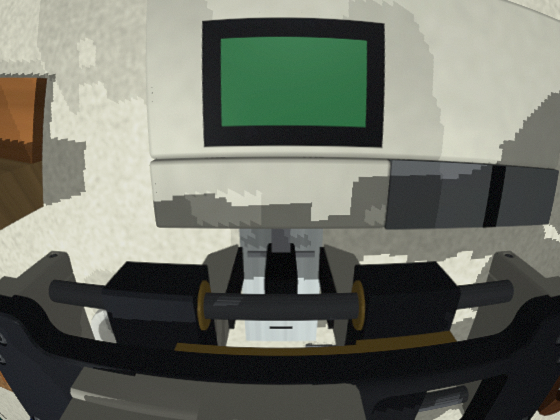

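```bash
python3 -m crank '[{"dx":0},{"dx":0},{"dx":0},{"dx":0},{"dx":0},{"dx":0},{"dx":0},{"dx":0}]' 0
python3 - <<'E'
from h import *
plan([619.4,-110.7,34],1.4)
c=snap('wrist','w3')
E
```

```text
dx dy dz cm [0.159 0.067 0.163] spin 0.0019 now [ 621.01 -109.98   35.6 ] dir 1.51 j6 1.248 t 2.83invalid input at $[0]: expected keys dx, dy, dz, spin
```

View pics/w3.png

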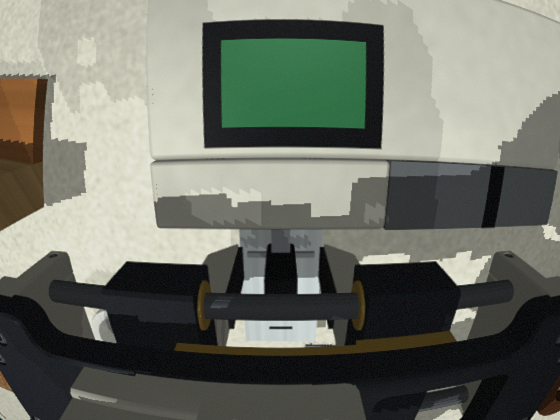

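```bash
Z='x'; python3 -m crank '[{"dx":0,"dy":0,"dz":0,"spin":0},{"dx":0,"dy":0,"dz":0,"spin":0},{"dx":0,"dy":0,"dz":0,"spin":0},{"dx":0,"dy":0,"dz":0,"spin":0},{"dx":0,"dy":0,"dz":0,"spin":0},{"dx":0,"dy":0,"dz":0,"spin":0},{"dx":0,"dy":0,"dz":0,"spin":0},{"dx":0,"dy":0,"dz":0,"spin":0}]' 0
python3 - <<'E'
from h import *
for i in range(3): plan([619.4,-110.7,34],1.4); c=snap('wrist')
E
```

```text
time: 3.55
tool_pos: [620.3, -109.8, 34.1]
tcp_rot: [2.318, 1.57, -0.797]
contact_force: [-1.0, -2.9, 3.7]
grip_width: 16.0
dx dy dz cm [0.011 0.089 0.09 ] spin 0.0023 now [ 620.28 -109.79   34.11] dir 1.53 j6 1.248 t 3.55
dx dy dz cm [0.01  0.09  0.088] spin 0.0023 now [ 620.26 -109.78   34.1 ] dir 1.53 j6 1.248 t 3.6
dx dy dz cm [0.01  0.09  0.089] spin 0.0023 now [ 620.26 -109.78   34.1 ] dir 1.53 j6 1.248 t 3.65
```

```bash
python3 -m crank '[{"dx":0,"dy":0,"dz":0.6,"spin":0},{"dx":0,"dy":0,"dz":1.2,"spin":0},{"dx":0,"dy":0,"dz":1.8,"spin":0},{"dx":0,"dy":0,"dz":2.4,"spin":0},{"dx":0,"dy":0,"dz":3,"spin":0},{"dx":0,"dy":0,"dz":3.6,"spin":0},{"dx":0,"dy":0,"dz":4.1,"spin":0},{"dx":0,"dy":0,"dz":4.5,"spin":0},{"dx":0,"dy":0,"dz":4.5,"spin":0},{"dx":0,"dy":0,"dz":4.5,"spin":0}]'
python3 - <<'E'
from h import *
plan([575,-110.7,34],1.4)
c=snap('wrist','w4'); s=snap('scene','s4'); t=snap('top','t4')
for n,k in (('w',c),('s',s)): pass
crop(c,180,200,380,350,4,'w4c'); crop(s,170,210,240,290,7,'s4c')
E
```

```text
time: 4.53
tool_pos: [576.0, -110.9, 34.1]
tcp_rot: [2.873, 1.567, -0.242]
contact_force: [6.5, -3.7, -0.6]
grip_width: 16.2
dx dy dz cm [ 0.01  -0.025  0.101] spin 0.002 now [ 576.01 -110.93   34.1 ] dir 1.52 j6 1.223 t 4.53
```

View pics/w4c.png

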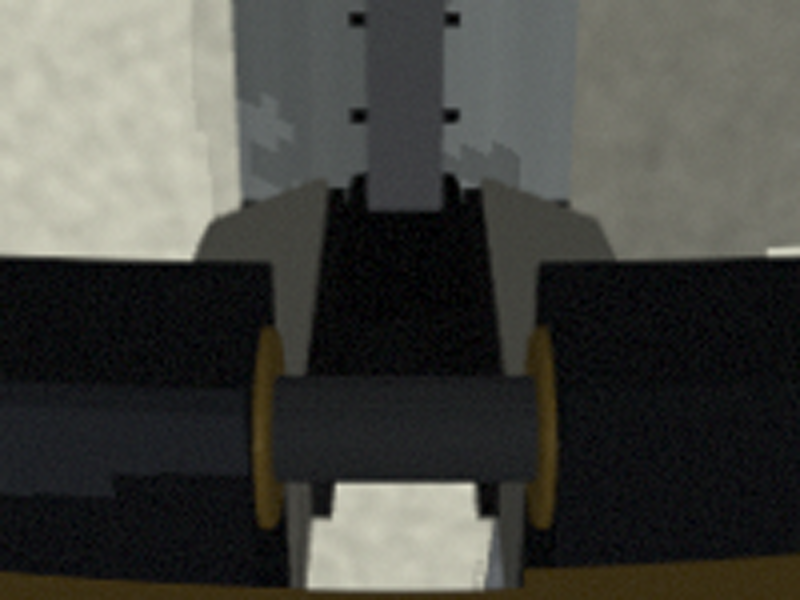

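View pics/s4c.png

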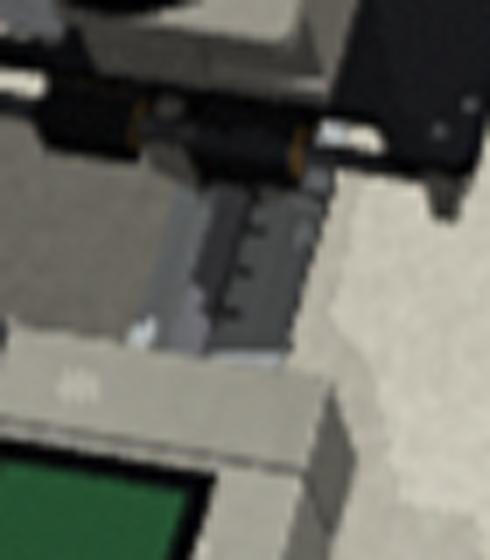

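```bash
python3 -m crank '[{"dx":0,"dy":0,"dz":0.07,"spin":0},{"dx":0,"dy":0,"dz":0.07,"spin":0},{"dx":0,"dy":0,"dz":0.07,"spin":0},{"dx":0,"dy":0,"dz":0.07,"spin":0},{"dx":0,"dy":0,"dz":0.07,"spin":0},{"dx":0,"dy":0,"dz":0.07,"spin":0}]'
python3 - <<'E'
from h import *
plan([575.3,-110.7,34],1.4)
c=snap('wrist','w5')
crop(c,180,200,380,350,4,'w5c')
E
```

```text
time: 5.18
tool_pos: [575.6, -110.9, 34.1]
tcp_rot: [2.872, 1.567, -0.243]
contact_force: [6.9, -3.3, 1.0]
grip_width: 16.0
dx dy dz cm [ 0.008 -0.025  0.025] spin 0.0022 now [ 575.56 -110.94   34.08] dir 1.52 j6 1.223 t 5.18
```

View pics/w5c.png

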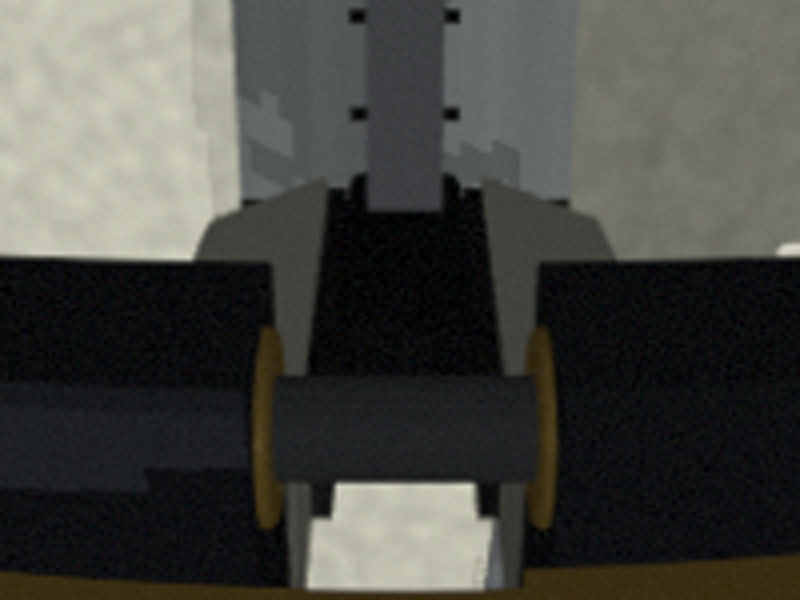

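```bash
python3 -m crank '[{"dx":0,"dy":0,"dz":0.03,"spin":0},{"dx":0,"dy":0,"dz":0.03,"spin":0},{"dx":0,"dy":0,"dz":0.03,"spin":0},{"dx":0,"dy":0,"dz":0.03,"spin":0},{"dx":0,"dy":0,"dz":0.03,"spin":0},{"dx":0,"dy":0,"dz":0.03,"spin":0},{"dx":0,"dy":0,"dz":0.03,"spin":0},{"dx":0,"dy":0,"dz":0.03,"spin":0},{"dx":0,"dy":0,"dz":0.03,"spin":0},{"dx":0,"dy":0,"dz":0.03,"spin":0},{"dx":0,"dy":0,"dz":0.03,"spin":0},{"dx":0,"dy":0,"dz":0.03,"spin":0},{"dx":0,"dy":0,"dz":0.03,"spin":0},{"dx":0,"dy":0,"dz":0.03,"spin":0},{"dx":0,"dy":0,"dz":0.03,"spin":0},{"dx":0,"dy":0,"dz":0.03,"spin":0},{"dx":0,"dy":0,"dz":0.03,"spin":0},{"dx":0,"dy":0,"dz":0.03,"spin":0},{"dx":0,"dy":0,"dz":0.03,"spin":0},{"dx":0,"dy":0,"dz":0.03,"spin":0}]'
python3 -m crank '[{"dx":0,"dy":0,"dz":0,"spin":0},{"dx":0,"dy":0,"dz":0,"spin":0},{"dx":0,"dy":0,"dz":0,"spin":0},{"dx":0,"dy":0,"dz":0,"spin":0},{"dx":0,"dy":0,"dz":0,"spin":0},{"dx":0,"dy":0,"dz":0,"spin":0},{"dx":0,"dy":0,"dz":0,"spin":0},{"dx":0,"dy":0,"dz":0,"spin":0},{"dx":0,"dy":0,"dz":0,"spin":0},{"dx":0,"dy":0,"dz":0,"spin":0},{"dx":0,"dy":0,"dz":0,"spin":0},{"dx":0,"dy":0,"dz":0,"spin":0},{"dx":0,"dy":0,"dz":0,"spin":0},{"dx":0,"dy":0,"dz":0,"spin":0},{"dx":0,"dy":0,"dz":0,"spin":0},{"dx":0,"dy":0,"dz":0,"spin":0},{"dx":0,"dy":0,"dz":0,"spin":0},{"dx":0,"dy":0,"dz":0,"spin":0},{"dx":0,"dy":0,"dz":0,"spin":0},{"dx":0,"dy":0,"dz":0,"spin":0}]'
python3 - <<'E'
from h import *
plan([575.3,-110.7,34],1.4)
c=snap('wrist','w6')
crop(c,180,200,380,350,4,'w6c')
E
```

```text
time: 6.9
tool_pos: [575.3, -110.9, 34.1]
tcp_rot: [2.885, 1.567, -0.23]
contact_force: [6.5, -3.9, 0.5]
grip_width: 15.8
time: 8.57
tool_pos: [575.3, -111.0, 34.1]
tcp_rot: [2.886, 1.567, -0.229]
contact_force: [6.9, -3.8, -0.2]
grip_width: 15.4
dx dy dz cm [ 0.008 -0.025  0.003] spin 0.0021 now [ 575.34 -110.95   34.09] dir 1.52 j6 1.222 t 8.57
```

View pics/w6c.png

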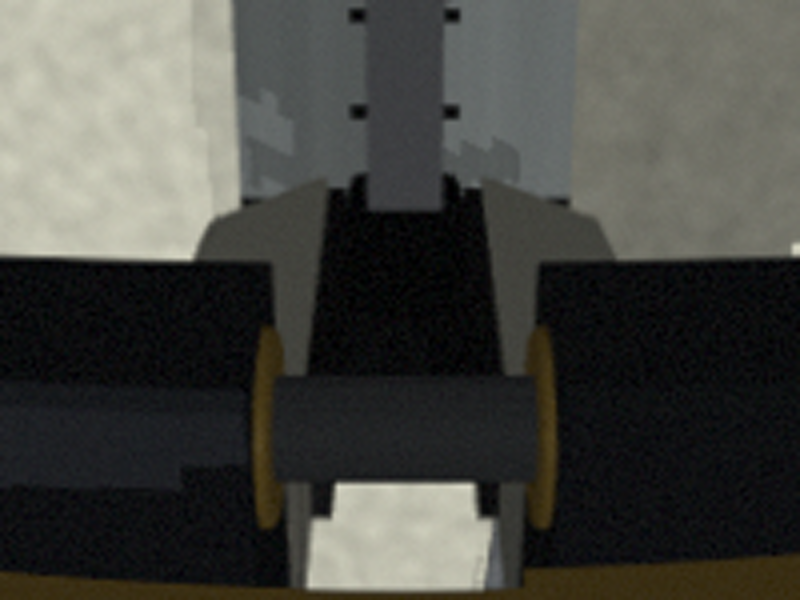

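```bash
python3 -m crank '[{"dx":0,"dy":0,"dz":0,"spin":0},{"dx":0,"dy":0,"dz":0,"spin":0},{"dx":0,"dy":0,"dz":0,"spin":0},{"dx":0,"dy":0,"dz":0,"spin":0},{"dx":0,"dy":0,"dz":0,"spin":0},{"dx":0,"dy":0,"dz":0,"spin":0}]'
python3 -m crank '[{"dx":0,"dy":0,"dz":0,"spin":0},{"dx":0,"dy":0,"dz":0,"spin":0},{"dx":0,"dy":0,"dz":0,"spin":0},{"dx":0,"dy":0,"dz":0,"spin":0},{"dx":0,"dy":0,"dz":0,"spin":0},{"dx":0,"dy":0,"dz":0,"spin":0},{"dx":-4,"dy":0,"dz":0,"spin":0},{"dx":-8,"dy":0,"dz":0,"spin":0},{"dx":-12,"dy":0,"dz":0,"spin":0},{"dx":-14,"dy":0,"dz":1,"spin":0},{"dx":-14,"dy":0,"dz":1.5,"spin":0}]' 45
python3 - <<'E'
from h import *
plan([560,-120,200],1.4)
c=snap('wrist','w7');
E
```

```text
time: 9.12
tool_pos: [575.3, -110.9, 34.1]
tcp_rot: [2.881, 1.567, -0.234]
contact_force: [7.6, -2.9, 0.4]
grip_width: 15.7
time: 10.03
tool_pos: [561.1, -111.7, 179.2]
tcp_rot: [2.778, 1.561, -0.336]
contact_force: [0.5, 0.3, -0.4]
grip_width: 41.3
dx dy dz cm [-2.076  0.836  0.11 ] spin 0.0027 now [ 561.07 -111.68  179.22] dir 1.55 j6 1.213 t 10.03
```

View pics/w7.png

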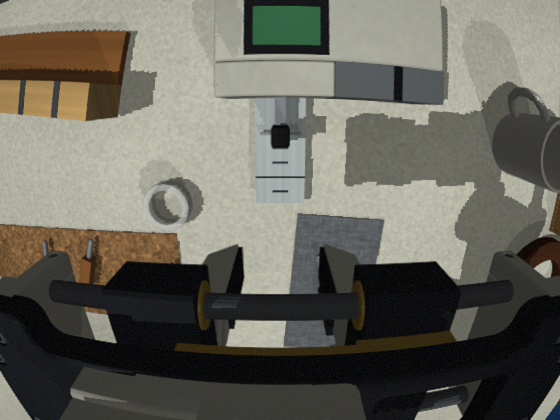

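```bash
python3 -c "
from h import *
plan([385,-160,200],0)"
```

```text
dx dy dz cm [-2.434  4.408 17.52 ] spin 0.0268 now [ 559.05 -111.28  176.3 ] dir 1.54 j6 1.213 t 10.08
```

```bash
python3 -m crank '[{"dx":-2.4,"dy":4.4,"dz":17.5,"spin":0.027},{"dx":-2.4,"dy":4.4,"dz":17.5,"spin":0.027},{"dx":-2.4,"dy":4.4,"dz":17.5,"spin":0.027},{"dx":-2.4,"dy":4.4,"dz":17.5,"spin":0.027},{"dx":-2.4,"dy":4.4,"dz":17.5,"spin":0.027},{"dx":-2.4,"dy":4.4,"dz":17.5,"spin":0.027},{"dx":-2.4,"dy":4.4,"dz":17.5,"spin":0.027},{"dx":-2.4,"dy":4.4,"dz":17.5,"spin":0.027}]' 100
python3 - <<'E'
from h import *
plan([385,-160,200],0)
c=snap('wrist','w8');
E
```

```text
time: 10.75
tool_pos: [386.0, -159.6, 197.1]
tcp_rot: [-1.098, 1.57, 2.043]
contact_force: [0.7, 0.7, 0.0]
grip_width: 89.3
dx dy dz cm [-0.29   0.042  0.099] spin -0.0004 now [ 385.98 -159.58  197.1 ] dir -0.02 j6 0.995 t 10.75
```

View pics/w8.png

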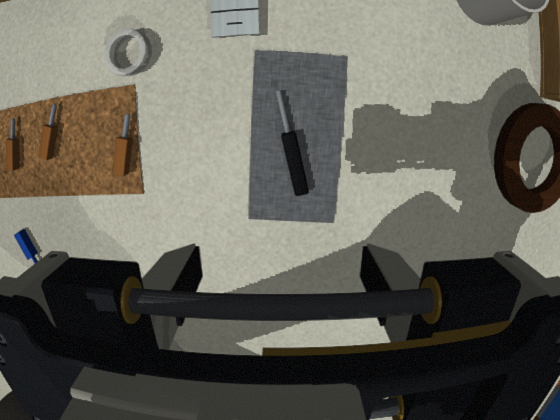

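Run:
```python
from h import *
c=snap('wrist','w9'); crop(c,235,40,365,230,3.1,'w9c')
im=c['frame']
roi=np.zeros(im.shape[:2],np.uint8); roi[60:215,255:340]=1
m=((im.max(2)<45)&(roi>0)).astype(np.uint8)
n,l,st,ce=cv2.connectedComponentsWithStats(m); i=1+np.argmax(st[1:,4]); print(st[i],ce[i])
cnt=cv2.findContours((l==i).astype(np.uint8),0,1)[0][0][:,0]
P=np.array([onz(c,u,v,15)[:2] for u,v in cnt]); r=cv2.minAreaRect(P.astype(np.float32)); print(r)
print('tip',onz(c,235+140/3.1,40+160/3.1,10))
```

```text
[281 122  28  74 987] [294.93110436 162.11448835]
((411.9971618652344, -174.09683227539062), (79.72288513183594, 16.926496505737305), 12.725987434387207)
tip [ 483.50076885 -158.94887747   10.        ]
```

View pics/w9c.png

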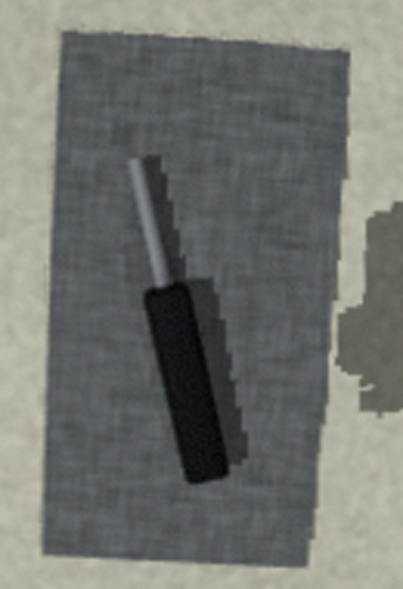

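Run:
```python
from h import *
T,o=pose()
c=snap('wrist'); f=lambda x,y:(235+x/3.1,40+y/3.1)
A=onz(c,*f(168,288),18);B=onz(c,*f(208,476),18);t=onz(c,*f(138,158),10)
print(A,B,np.linalg.norm(A-B),'c',(A+B)/2,t, 'tip-c',np.linalg.norm(t[:2]-((A+B)/2)[:2]))
d=A-B;print(np.degrees(np.arctan2(d[1],d[0])), np.degrees(np.arctan2(*(t-B)[[1,0]])))
print('pad',[onz(c,*f(*p),2)[:2].round(1) for p in [(62,32),(349,50),(307,567),(43,553)]])
C=(A+B)/2;print('C',C)
a=np.degrees(np.arctan2(*(t-B)[[1,0]])); plan([C[0],C[1],80],a);plan([C[0],C[1],5],a)
```

```text
[ 440.29425013 -168.21886632   18.        ] [ 375.07048696 -182.56308064   18.        ] 66.78245103165645 c [ 407.68236854 -175.39097348   18.        ] [ 484.16675575 -158.18923418   10.        ] tip-c 78.39490622227197
12.403217604754154 12.593968120343888
pad [array([ 529.5, -132.1]), array([ 525. , -231.2]), array([ 334.9, -222.1]), array([ 340.6, -122.5])]
C [ 407.68236854 -175.39097348   18.        ]
dx dy dz cm [11.708  1.614 -2.166] spin -0.2189 now [ 386.09 -159.34  197.11] dir 0.05 j6 0.994 t 10.9
dx dy dz cm [19.208  1.618 -2.171] spin -0.2189 now [ 386.09 -159.34  197.11] dir 0.05 j6 0.994 t 10.9
```

```bash
python3 -m crank '[{"dx":4,"dy":1.6,"dz":-2.2,"spin":-0.11},{"dx":8,"dy":1.6,"dz":-2.2,"spin":-0.219},{"dx":11.7,"dy":1.6,"dz":-2.2,"spin":-0.219},{"dx":13.5,"dy":1.6,"dz":-2.2,"spin":-0.219},{"dx":15.5,"dy":1.6,"dz":-2.2,"spin":-0.219},{"dx":17.5,"dy":1.6,"dz":-2.2,"spin":-0.219},{"dx":18.5,"dy":1.6,"dz":-2.2,"spin":-0.219},{"dx":19.2,"dy":1.6,"dz":-2.2,"spin":-0.219},{"dx":19.2,"dy":1.6,"dz":-2.2,"spin":-0.219},{"dx":19.2,"dy":1.6,"dz":-2.2,"spin":-0.219}]' 45
python3 - <<'E'
from h import *
plan([408,-175.4,5],12.5)
c=snap('wrist','w10')
E
```

```text
time: 11.73
tool_pos: [407.7, -175.5, 5.5]
tcp_rot: [-0.689, 1.57, 2.672]
contact_force: [0.0, -0.0, 1.2]
grip_width: 41.5
dx dy dz cm [ 0.054 -0.006 -0.037] spin 0.0012 now [ 407.65 -175.54    5.54] dir 12.57 j6 0.772 t 11.73
```

View pics/w10.png

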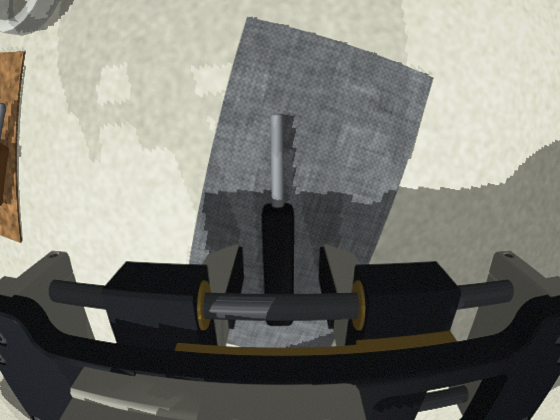

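Stylus lies straight between the fingers (rod at 278,115–205). Grip and lift a little.

```bash
python3 -m crank '[{"dx":0,"dy":0,"dz":0,"spin":0},{"dx":0,"dy":0,"dz":0,"spin":0},{"dx":0,"dy":0,"dz":0,"spin":0},{"dx":0,"dy":0,"dz":0,"spin":0},{"dx":0,"dy":0,"dz":0,"spin":0},{"dx":0,"dy":0,"dz":0,"spin":0},{"dx":0,"dy":0,"dz":0,"spin":0},{"dx":0,"dy":0,"dz":0,"spin":0},{"dx":-1.5,"dy":0,"dz":0,"spin":0},{"dx":-3,"dy":0,"dz":0,"spin":0},{"dx":-5,"dy":0,"dz":0,"spin":0},{"dx":-5,"dy":0,"dz":0,"spin":0},{"dx":-5,"dy":0,"dz":0,"spin":0}]' 0
python3 - <<'E'
from h import *
plan([408,-175.4,55],12.5)
c=snap('wrist','w11'); crop(c,180,80,380,350,2.2,'w11c')
E
```

```text
time: 12.87
tool_pos: [407.8, -176.0, 56.2]
tcp_rot: [2.309, 1.569, -0.614]
contact_force: [-0.2, 0.2, -0.6]
grip_width: 16.0
dx dy dz cm [ 0.118 -0.052 -0.036] spin 0.0006 now [ 407.76 -175.98   56.18] dir 12.54 j6 0.772 t 12.87
```

View pics/w11c.png

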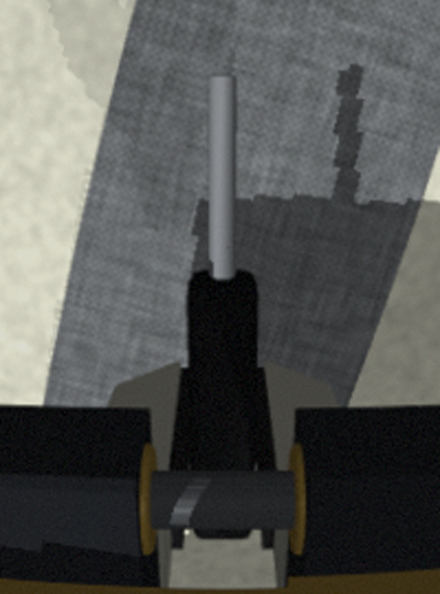

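Run:
```python
from h import *
c=snap('wrist')
T=c['T']
for x in (-4.5,):
    o,d=ray(c,180+222/2.2,80+77/2.2); Ti=np.linalg.inv(T); o2=(Ti@np.append(o,1))[:3]; d2=T[:3,:3].T@d
    print((o2+d2*(x-o2[0])/d2[0]).round(2))
    o,d=ray(c,180+224/2.2,80+275/2.2); d2=T[:3,:3].T@d
    print((o2+d2*(x-o2[0])/d2[0]).round(2))
plan([553,-212.3,50],1.35)
```

```text
[ -4.5    0.46 -78.94]
[ -4.5    0.91 -34.81]
dx dy dz cm [  0.491   6.77  -13.465] spin 0.1952 now [ 406.87 -175.43   55.06] dir 12.53 j6 0.772 t 12.97
```

```bash
python3 -m crank '[{"dx":0.5,"dy":3,"dz":-5,"spin":0.08},{"dx":0.5,"dy":6.7,"dz":-10,"spin":0.195},{"dx":0.5,"dy":6.7,"dz":-13.5,"spin":0.195},{"dx":0.5,"dy":6.7,"dz":-13.5,"spin":0.195},{"dx":0.5,"dy":6.7,"dz":-13.5,"spin":0.195},{"dx":1.5,"dy":6.7,"dz":-13.5,"spin":0.195},{"dx":2.4,"dy":6.7,"dz":-13.5,"spin":0.195},{"dx":2.4,"dy":6.7,"dz":-13.5,"spin":0.195},{"dx":2.4,"dy":6.7,"dz":-13.5,"spin":0.195}]'
python3 - <<'E'
from h import *
plan([553,-211.3,31],1.35)
c=snap('wrist','w12'); s=snap('scene','s12')
E
```

```text
time: 13.72
tool_pos: [551.7, -211.2, 30.2]
tcp_rot: [-0.486, 1.567, 2.679]
contact_force: [0.2, -0.0, -0.1]
grip_width: 15.6
dx dy dz cm [-0.079  0.013 -0.127] spin -0.0002 now [ 551.72 -211.2    30.21] dir 1.34 j6 1.052 t 13.72
```

View pics/w12.png

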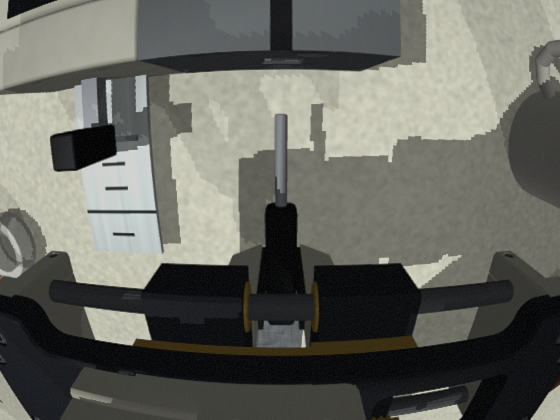

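View pics/s12.png

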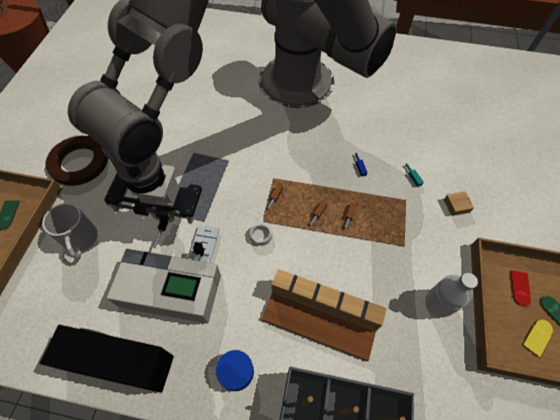

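```bash
python3 -m crank '[{"dx":-0.05,"dy":0,"dz":-1,"spin":0},{"dx":-0.1,"dy":0,"dz":-2,"spin":0},{"dx":-0.1,"dy":0,"dz":-2.8,"spin":0},{"dx":-0.1,"dy":0,"dz":-3.3,"spin":0},{"dx":-0.1,"dy":0,"dz":-3.3,"spin":0},{"dx":-0.1,"dy":0,"dz":-3.3,"spin":0}]'
python3 - <<'E'
from h import *
plan([553,-211.3,31],1.35); print(pose()[1]['contact_force'])
c=snap('wrist','w13')
E
```

```text
time: 14.32
tool_pos: [586.3, -210.9, 32.6]
tcp_rot: [-0.062, 1.57, 3.104]
contact_force: [0.2, 0.9, -0.3]
grip_width: 15.9
dx dy dz cm [ 0.165 -0.043  3.329] spin 0.0004 now [ 586.3  -210.93   32.63] dir 1.37 j6 1.079 t 14.32
[ 0.20217606  0.94493007 -0.29476977]
```

View pics/w13.png

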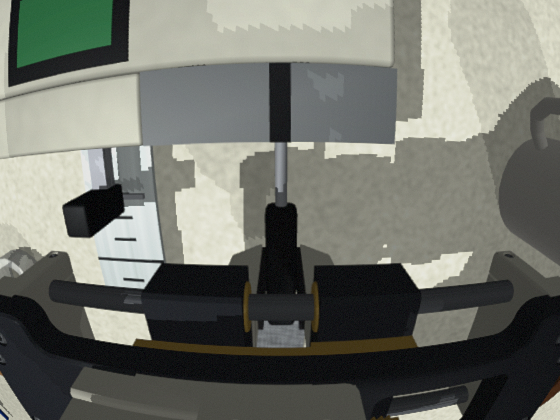

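```bash
python3 -m crank '[{"dx":0,"dy":0,"dz":-0.1,"spin":0},{"dx":0,"dy":0,"dz":-0.2,"spin":0},{"dx":0,"dy":0,"dz":-0.3,"spin":0},{"dx":0,"dy":0,"dz":-0.4,"spin":0},{"dx":0,"dy":0,"dz":-0.4,"spin":0},{"dx":0,"dy":0,"dz":-0.4,"spin":0}]'
python3 -m crank '[{"dx":0,"dy":0,"dz":-0.1,"spin":0},{"dx":0,"dy":0,"dz":-0.2,"spin":0},{"dx":0,"dy":0,"dz":-0.2,"spin":0},{"dx":0,"dy":0,"dz":-0.2,"spin":0}]'
python3 -m crank '[{"dx":0,"dy":0,"dz":-0.1,"spin":0},{"dx":0,"dy":0,"dz":-0.2,"spin":0},{"dx":0,"dy":0,"dz":-0.2,"spin":0},{"dx":0,"dy":0,"dz":-0.2,"spin":0}]'
```

```text
time: 14.87
tool_pos: [590.3, -210.9, 32.6]
tcp_rot: [-0.247, 1.57, 2.919]
contact_force: [-2.5, -0.3, -0.2]
grip_width: 15.5
time: 15.2
tool_pos: [591.8, -210.8, 32.4]
tcp_rot: [-0.226, 1.569, 2.94]
contact_force: [-5.8, 1.4, 1.5]
grip_width: 15.6
time: 15.53
tool_pos: [592.0, -210.6, 32.0]
tcp_rot: [-0.23, 1.565, 2.936]
contact_force: [-11.9, -0.2, 2.4]
grip_width: 15.5
```

```bash
python3 -m crank '[{"dx":0,"dy":0,"dz":0,"spin":0},{"dx":0,"dy":0,"dz":0,"spin":0},{"dx":0,"dy":0,"dz":0,"spin":0},{"dx":0,"dy":0,"dz":0,"spin":0}]'
python3 -m crank '[{"dx":0,"dy":0,"dz":1.5,"spin":0},{"dx":0,"dy":0,"dz":3,"spin":0},{"dx":0,"dy":0,"dz":5,"spin":0},{"dx":-1,"dy":0,"dz":7,"spin":0},{"dx":-2,"dy":0,"dz":8,"spin":0},{"dx":-2,"dy":0,"dz":8,"spin":0},{"dx":-2,"dy":0,"dz":8,"spin":0}]'
python3 - <<'E'
from h import *
c=snap('wrist','w14'); crop(c,180,80,380,350,2.2,'w14c')
plan([400,-176,55],-2)
E
```

```text
time: 15.87
tool_pos: [592.0, -210.6, 32.1]
tcp_rot: [-0.237, 1.565, 2.928]
contact_force: [-12.4, -0.8, 2.7]
grip_width: 15.7
time: 16.45
tool_pos: [515.9, -213.4, 53.7]
tcp_rot: [2.667, 1.567, -0.451]
contact_force: [0.9, 0.2, 0.3]
grip_width: 15.8
dx dy dz cm [-0.222 -3.987 11.502] spin 0.0584 now [ 515.93 -213.15   53.12] dir 1.35 j6 1.018 t 16.5
```

View pics/w14c.png

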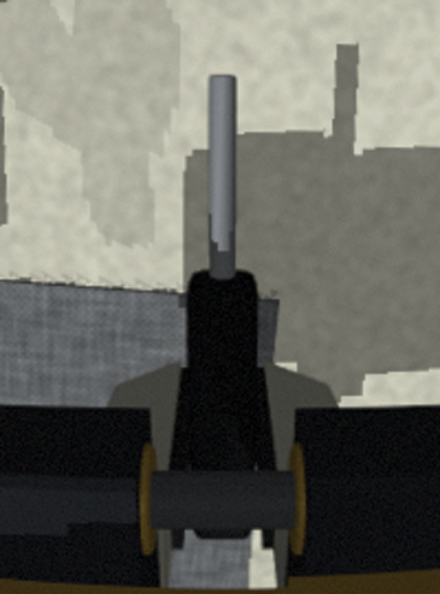

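```bash
python3 -c "
from h import *
plan([420.5,-176.5,55],-2.9)
plan([420.5,-176.5,5.8],-2.9)"
```

```text
dx dy dz cm [-0.216 -3.888  9.454] spin 0.0741 now [ 515.93 -213.15   53.12] dir 1.35 j6 1.018 t 16.5
dx dy dz cm [ 4.704 -3.894  9.466] spin 0.0741 now [ 515.93 -213.15   53.12] dir 1.35 j6 1.018 t 16.5
```

```bash
python3 -m crank '[{"dx":0,"dy":-2,"dz":5,"spin":0.04},{"dx":0,"dy":-3.9,"dz":9.5,"spin":0.074},{"dx":0,"dy":-3.9,"dz":9.5,"spin":0.074},{"dx":0,"dy":-3.9,"dz":9.5,"spin":0.074},{"dx":2,"dy":-3.9,"dz":9.5,"spin":0.074},{"dx":3,"dy":-3.9,"dz":9.5,"spin":0.074},{"dx":3.8,"dy":-3.9,"dz":9.5,"spin":0.074},{"dx":4.2,"dy":-3.9,"dz":9.5,"spin":0.074},{"dx":4.2,"dy":-3.9,"dz":9.5,"spin":0.074},{"dx":4.2,"dy":-3.9,"dz":9.5,"spin":0.074}]'
python3 -c "
from h import *
plan([420.5,-176.5,5.6],-2.9)"
```

```text
time: 17.33
tool_pos: [419.3, -176.2, 10.6]
tcp_rot: [2.539, 1.571, -0.653]
contact_force: [0.8, 0.3, -0.1]
grip_width: 15.8
dx dy dz cm [ 0.499  0.026 -0.117] spin 0.0006 now [ 419.34 -176.18   10.59] dir -2.87 j6 1.054 t 17.33
```

```bash
python3 -m crank '[{"dx":0.25,"dy":0,"dz":0,"spin":0},{"dx":0.45,"dy":0,"dz":0,"spin":0},{"dx":0.45,"dy":0,"dz":0,"spin":0},{"dx":0.45,"dy":0,"dz":0,"spin":0}]'
python3 -m crank '[{"dx":0,"dy":0,"dz":0,"spin":0},{"dx":0,"dy":0,"dz":0,"spin":0},{"dx":0,"dy":0,"dz":0,"spin":0},{"dx":0,"dy":0,"dz":0,"spin":0},{"dx":0,"dy":0,"dz":0,"spin":0},{"dx":-3,"dy":0,"dz":0,"spin":0},{"dx":-6,"dy":0,"dz":0,"spin":0},{"dx":-10,"dy":0,"dz":2,"spin":0},{"dx":-14,"dy":0,"dz":4,"spin":0},{"dx":-18,"dy":0,"dz":4,"spin":0},{"dx":-19,"dy":0,"dz":4,"spin":0},{"dx":-19,"dy":0,"dz":4,"spin":0}]' 50
python3 - <<'E'
from h import *
plan([420.5,-176.5,5.6],-2.9)
c=snap('wrist','w15');t=snap('top','t15')
E
```

```text
time: 17.67
tool_pos: [418.8, -176.0, 6.3]
tcp_rot: [2.44, 1.571, -0.752]
contact_force: [-0.3, -0.4, -0.8]
grip_width: 15.7
time: 18.67
tool_pos: [380.4, -175.2, 200.2]
tcp_rot: [2.575, 1.562, -0.617]
contact_force: [1.0, 0.4, -0.1]
grip_width: 45.7
dx dy dz cm [19.491 -0.166 -3.869] spin 0.0001 now [ 380.36 -175.2   200.22] dir -2.89 j6 1.006 t 18.67
```

View pics/w15.png

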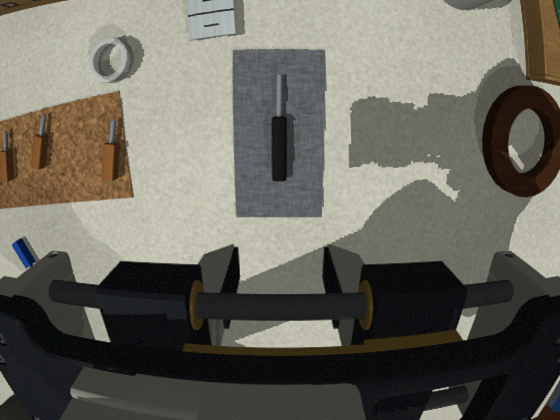

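View pics/t15.png

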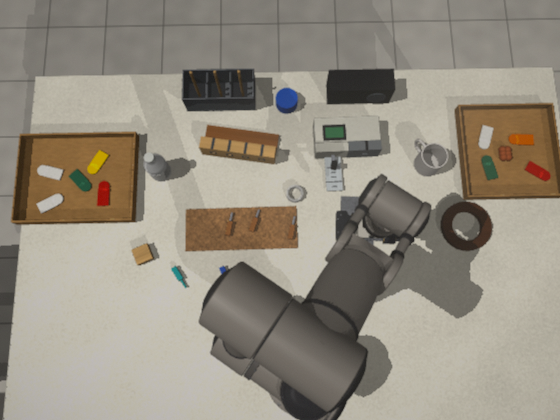

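```bash
python3 -c "
from h import *
plan([560,190,210],-11)"
```

```text
dx dy dz cm [ -1.378 -37.257 -16.276] spin 0.1417 now [ 378.74 -173.93  196.3 ] dir -2.88 j6 1.006 t 18.77
```

```bash
python3 -m crank '[{"dx":-1.4,"dy":-37.3,"dz":-16.3,"spin":0.142},{"dx":-1.4,"dy":-37.3,"dz":-16.3,"spin":0.142},{"dx":-1.4,"dy":-37.3,"dz":-16.3,"spin":0.142},{"dx":-1.4,"dy":-37.3,"dz":-16.3,"spin":0.142},{"dx":-1.4,"dy":-37.3,"dz":-16.3,"spin":0.142},{"dx":-1.4,"dy":-37.3,"dz":-16.3,"spin":0.142},{"dx":-1.4,"dy":-37.3,"dz":-16.3,"spin":0.142},{"dx":-1.4,"dy":-37.3,"dz":-16.3,"spin":0.142},{"dx":-1.4,"dy":-37.3,"dz":-16.3,"spin":0.142},{"dx":-1.4,"dy":-37.3,"dz":-16.3,"spin":0.142},{"dx":-1.4,"dy":-37.3,"dz":-16.3,"spin":0.142},{"dx":-1.4,"dy":-37.3,"dz":-16.3,"spin":0.142},{"dx":-1.4,"dy":-37.3,"dz":-16.3,"spin":0.142},{"dx":-1.4,"dy":-37.3,"dz":-16.3,"spin":0.142}]'
python3 - <<'E'
from h import *
plan([560,190,200],-11)
c=snap('wrist','w16');crop(c,120,10,460,200,2.3,'w16c')
E
```

```text
time: 19.93
tool_pos: [559.5, 189.3, 209.0]
tcp_rot: [0.548, 1.568, -2.787]
contact_force: [-0.4, 0.1, 0.7]
grip_width: 46.0
dx dy dz cm [ 0.896 -0.083 -0.032] spin -0.0012 now [559.55 189.25 208.96] dir -11.07 j6 1.961 t 19.93
```

View pics/w16.png

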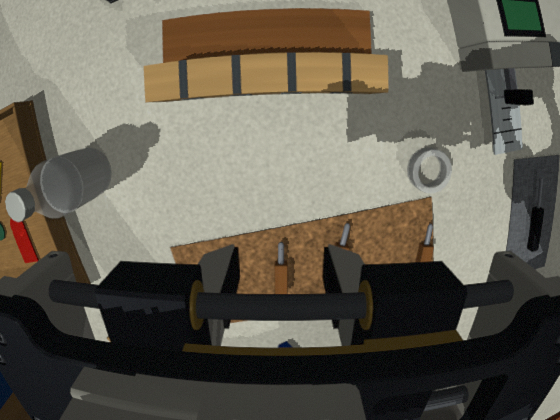

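View pics/w16c.png

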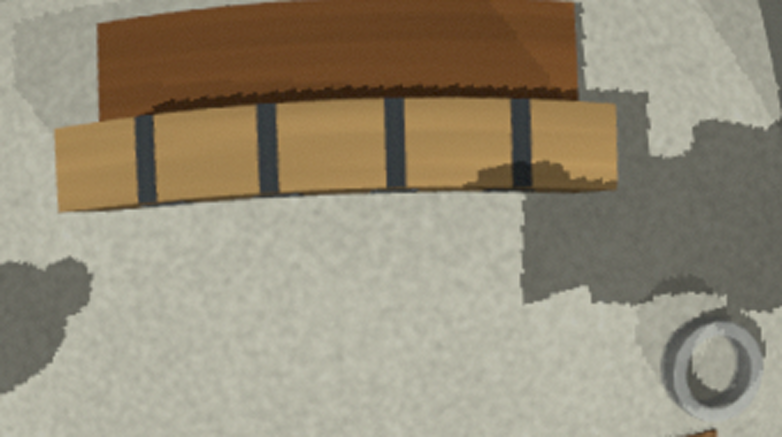

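Run:
```python
from h import *
c=snap('wrist'); f=lambda x,y:(120+x/2.3,10+y/2.3)
F=np.array([onz(c,*f(*p),68) for p in [(147,204),(269,196),(397,189),(522,187)]])
B=np.array([onz(c,*f(*p),68) for p in [(145,116),(267,105),(395,97),(521,99)]])
E=np.array([onz(c,*f(*p),68) for p in [(59,212),(616,189)]])
print(F[:,:2].round(1));print(np.linalg.norm(np.diff(F,axis=0),axis=1), np.linalg.norm(F-B,axis=1));print(E[:,:2],np.linalg.norm(E[0]-E[1]))
d=F[0]-F[3]; print('yaw',np.degrees(np.arctan2(-d[0],d[1])))
d=E[0]-E[1]; print('yaw',np.degrees(np.arctan2(-d[0],d[1])))
v=(F+0).mean(0); print('mid F',v,'mid E',E.mean(0))
print('plugs',[onz(c,*p,10)[:2].round(1) for p in [(280,270),(344,240),(427,245)]])
```

```text
[[667.3 259.6]
 [658.4 210. ]
 [650.9 160. ]
 [643.5 110.7]]
[50.33076208 50.57626097 49.93004161] [36.60094882 37.02237884 37.26425907 36.10225266]
[[674.46200583 298.25755543]
 [637.40427203  71.48024994]] 229.78516470917174
yaw -9.087776226056734
yaw -9.280690056669005
mid F [655.01963824 185.08415505  68.        ] mid E [655.93313893 184.86890269  68.        ]
plugs [array([445.7, 212.1]), array([470.7, 127.8]), array([439. ,  18.2])]
```

```bash
python3 -c "
from h import *
plan([385,165,200],-9.2)"
```

```text
dx dy dz cm [ 1.008  5.733 16.703] spin -0.0333 now [559.96 189.09 209.93] dir -11.11 j6 1.961 t 20.03
```

```bash
python3 -m crank '[{"dx":1,"dy":5.7,"dz":16.7,"spin":-0.033},{"dx":1,"dy":5.7,"dz":16.7,"spin":-0.033},{"dx":1,"dy":5.7,"dz":16.7,"spin":-0.033},{"dx":1,"dy":5.7,"dz":16.7,"spin":-0.033},{"dx":1,"dy":5.7,"dz":16.7,"spin":-0.033},{"dx":1,"dy":5.7,"dz":16.7,"spin":-0.033},{"dx":1,"dy":5.7,"dz":16.7,"spin":-0.033},{"dx":1,"dy":5.7,"dz":16.7,"spin":-0.033}]' 45
python3 - <<'E'
from h import *
plan([385,165,200],-9.2)
c=snap('wrist','w17');crop(c,150,70,430,250,2.8,'w17c')
E
```

```text
time: 20.7
tool_pos: [387.3, 166.2, 200.9]
tcp_rot: [-2.823, 1.568, 0.159]
contact_force: [0.6, -0.2, -0.0]
grip_width: 41.3
dx dy dz cm [0.085 0.156 0.206] spin 0.0004 now [387.28 166.21 200.86] dir -9.18 j6 1.954 t 20.7
```

View pics/w17.png

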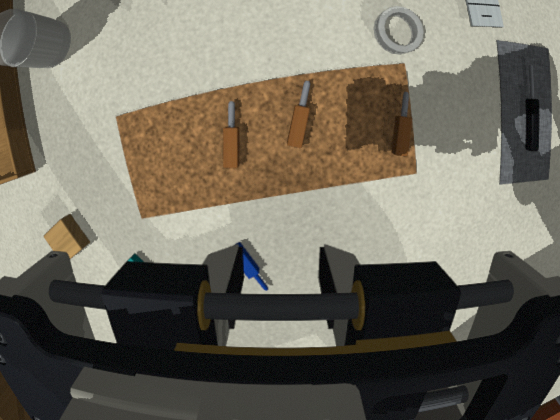

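View pics/w17c.png

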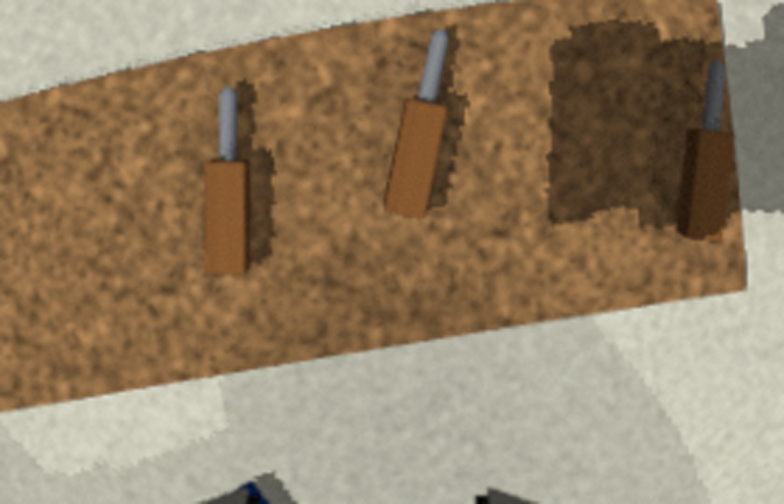

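```bash
cat > plug.py <<'E'
from h import *
def meas(c,f,front,back,tip):
    A=onz(c,*f(*front),18);B=onz(c,*f(*back),18);t=onz(c,*f(*tip),10)
    u=(t-B)[:2];u/=np.linalg.norm(u); 
    C=((A+B)/2)[:2]
    print('C',C.round(1),'L',round(np.linalg.norm(A-B),1),'tipdist',round(np.linalg.norm(t[:2]-C),1),'dir',round(np.degrees(np.arctan2(u[1],u[0])),1),'hdir',round(np.degrees(np.arctan2((A-B)[1],(A-B)[0])),1))
    return C,np.degrees(np.arctan2(u[1],u[0]))
E
python3 - <<'E'
from plug import *
c=snap('wrist'); f=lambda x,y:(150+x/2.8,70+y/2.8)
C,a=meas(c,f,(227,161),(226,273),(228,90))
meas(c,f,(426,102),(407,212),(440,31)); meas(c,f,(713,131),(698,235),(717,63))
plan([C[0],C[1],60],a);plan([C[0],C[1],5],a)
E
```

```text
C [434.2 212.2] L 43.1 tipdist 48.4 dir -10.3 hdir -11.4
C [444.9 137.9] L 42.1 tipdist 48.9 dir -19.4 hdir -18.4
C [420.5  26.4] L 41.6 tipdist 48.4 dir -15.5 hdir -14.4
dx dy dz cm [14.039 -5.284 -3.914] spin 0.0192 now [387.04 166.28 200.33] dir -9.17 j6 1.954 t 20.8
dx dy dz cm [19.539 -5.283 -3.908] spin 0.0192 now [387.04 166.28 200.33] dir -9.17 j6 1.954 t 20.8
```

```bash
python3 -m crank '[{"dx":3,"dy":-3,"dz":-2,"spin":0.019},{"dx":6,"dy":-5.3,"dz":-3.9,"spin":0.019},{"dx":10,"dy":-5.3,"dz":-3.9,"spin":0.019},{"dx":14,"dy":-5.3,"dz":-3.9,"spin":0.019},{"dx":16.5,"dy":-5.3,"dz":-3.9,"spin":0.019},{"dx":18.5,"dy":-5.3,"dz":-3.9,"spin":0.019},{"dx":19.5,"dy":-5.3,"dz":-3.9,"spin":0.019},{"dx":19.5,"dy":-5.3,"dz":-3.9,"spin":0.019},{"dx":19.5,"dy":-5.3,"dz":-3.9,"spin":0.019}]' 45
python3 - <<'E'
from h import *
plan([434.2,212.2,5],-10.5)
c=snap('wrist','w18');crop(c,180,80,380,350,2.2,'w18c')
E
```

```text
time: 21.55
tool_pos: [433.2, 212.5, 4.8]
tcp_rot: [0.957, 1.571, -2.363]
contact_force: [0.3, 0.5, 0.5]
grip_width: 41.3
dx dy dz cm [-0.022  0.013 -0.102] spin 0.0047 now [433.22 212.51   4.78] dir -10.23 j6 2.047 t 21.55
```

View pics/w18c.png

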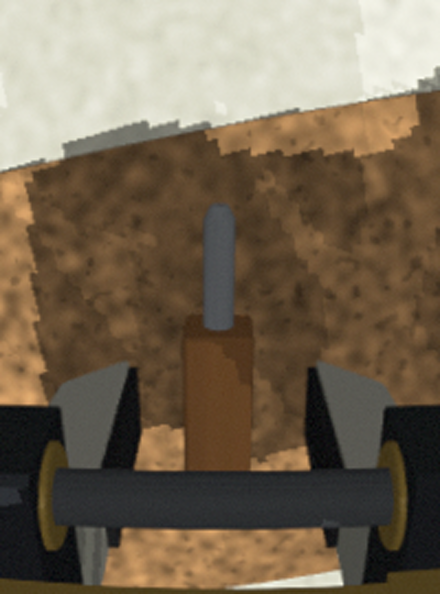

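```bash
python3 -m crank '[{"dx":0,"dy":0,"dz":0,"spin":0},{"dx":0,"dy":0,"dz":0,"spin":0},{"dx":0,"dy":0,"dz":0,"spin":0},{"dx":0,"dy":0,"dz":0,"spin":0},{"dx":0,"dy":0,"dz":0,"spin":0},{"dx":0,"dy":0,"dz":0,"spin":0},{"dx":0,"dy":0,"dz":0,"spin":0},{"dx":-1.5,"dy":0,"dz":0,"spin":0},{"dx":-3,"dy":0,"dz":0,"spin":0},{"dx":-4,"dy":0,"dz":0,"spin":0},{"dx":-4,"dy":0,"dz":0,"spin":0},{"dx":-4,"dy":0,"dz":0,"spin":0}]' 0
python3 - <<'E'
from h import *
c=snap('wrist','w19');crop(c,180,80,380,350,2.2,'w19c')
x=np.array([0.98714,-0.15988]); y=np.array([.15988,.98714]); O=np.array([655.5,185.])
for s,yy in enumerate((75,25,-25,-75)):
    p=O+y*yy-x*(22+28+20); print(s,p.round(1)); plan([*p,31],-9.2)
E
```

```text
time: 22.6
tool_pos: [432.6, 212.6, 45.4]
tcp_rot: [-2.731, 1.57, 0.232]
contact_force: [-0.7, -0.3, -0.5]
grip_width: 15.5
0 [598.4 270.2]
dx dy dz cm [  1.385  -8.639 -15.329] spin -0.0177 now [432.22 212.38  44.88] dir -10.21 j6 2.047 t 22.65
1 [590.4 220.9]
dx dy dz cm [  1.386  -3.64  -15.417] spin -0.0177 now [432.22 212.38  44.88] dir -10.21 j6 2.047 t 22.65
2 [582.4 171.5]
dx dy dz cm [  1.387   1.36  -15.505] spin -0.0177 now [432.22 212.38  44.88] dir -10.21 j6 2.047 t 22.65
3 [574.4 122.2]
dx dy dz cm [  1.387   6.359 -15.594] spin -0.0177 now [432.22 212.38  44.88] dir -10.21 j6 2.047 t 22.65
```

View pics/w19c.png

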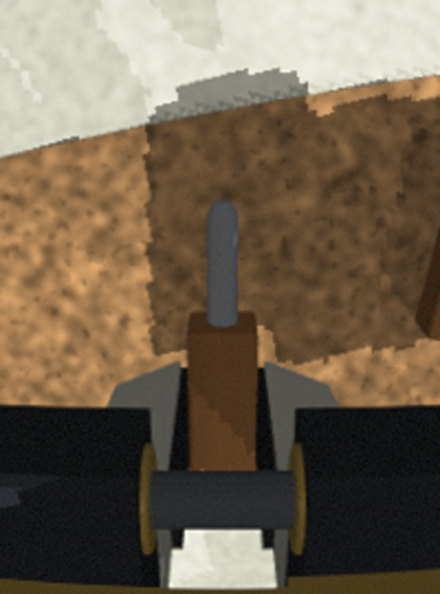

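```bash
python3 -m crank '[{"dx":0,"dy":-1,"dz":-4,"spin":-0.018},{"dx":0,"dy":-2,"dz":-8,"spin":-0.018},{"dx":0,"dy":-3,"dz":-12,"spin":-0.018},{"dx":0.7,"dy":-3.6,"dz":-15,"spin":-0.018},{"dx":1.3,"dy":-3.6,"dz":-15.4,"spin":-0.018},{"dx":1.3,"dy":-3.6,"dz":-15.4,"spin":-0.018},{"dx":1.3,"dy":-3.6,"dz":-15.4,"spin":-0.018},{"dx":1.3,"dy":-3.6,"dz":-15.4,"spin":-0.018}]'
python3 - <<'E'
from h import *
plan([590.4,220.9,30.8],-9.2)
c=snap('wrist','w20');crop(c,150,10,410,260,2.4,'w20c'); s=snap('scene','s20'); crop(s,240,230,400,370,4.5,'s20c')
E
```

```text
time: 23.32
tool_pos: [588.6, 220.6, 31.5]
tcp_rot: [0.395, 1.568, -2.907]
contact_force: [-0.5, 0.0, -0.4]
grip_width: 15.8
dx dy dz cm [ 0.071 -0.062 -0.169] spin 0.0007 now [588.64 220.56  31.51] dir -9.16 j6 1.967 t 23.32
```

View pics/w20c.png

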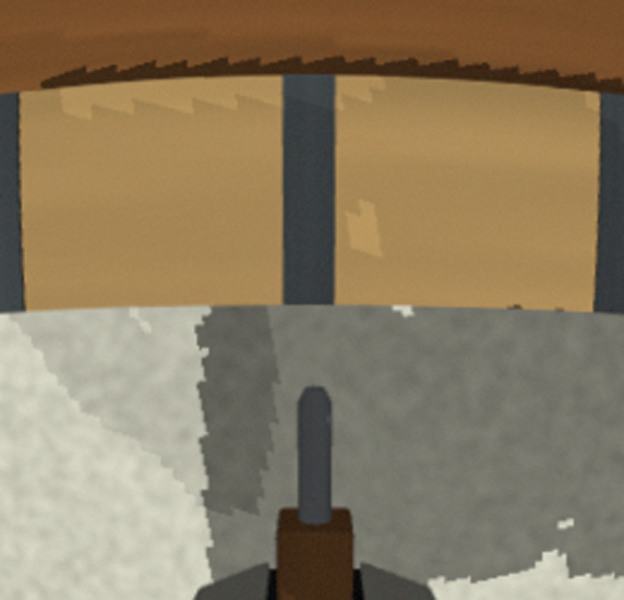

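View pics/s20.png

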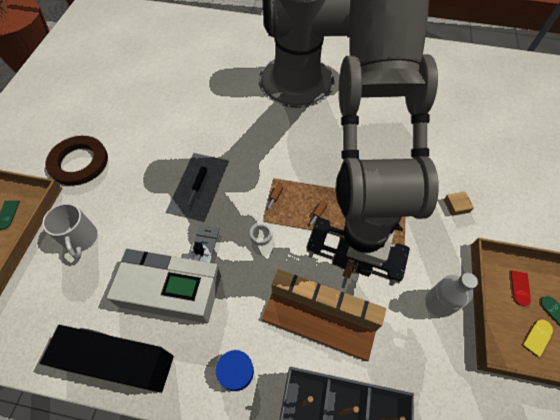

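```bash
cat >> plug.py <<'E'
def tooly(c,u,v,z):
    p=onz(c,u,v,z); return (np.linalg.inv(c['T'])@np.append(p,1))[:3].round(2)
E
python3 - <<'E'
from plug import *
c=snap('wrist'); f=lambda x,y:(150+x/2.4,10+y/2.4)
z=c['T'][2,3]
for n,p,h in [('strip front',(309.5,303),68),('strip back',(309.5,76),68),('tip',(314.5,388),z+5.2),('pin base',(315,520),z+5.2)]: print(n,tooly(c,*f(*p),h))
E
```

```text
strip front [-35.58  -0.54 -72.02]
strip back [ -35.6    -0.52 -108.02]
tip [ -5.23   0.27 -51.94]
pin base [ -5.21   0.38 -23.63]
```

```bash
python3 -m crank '[{"dx":0.05,"dy":-0.08,"dz":-0.5,"spin":0},{"dx":0.05,"dy":-0.08,"dz":-1,"spin":0},{"dx":0.05,"dy":-0.08,"dz":-1.5,"spin":0},{"dx":0.05,"dy":-0.08,"dz":-1.5,"spin":0},{"dx":0.05,"dy":-0.08,"dz":-1.5,"spin":0}]'
python3 -m crank '[{"dx":0,"dy":0,"dz":-0.3,"spin":0},{"dx":0,"dy":0,"dz":-0.6,"spin":0},{"dx":0,"dy":0,"dz":-0.9,"spin":0},{"dx":0,"dy":0,"dz":-0.9,"spin":0}]'
python3 - <<'E'
from plug import *
plan([590.4,220.9,30.8],-9.2)
c=snap('wrist','w21');crop(c,150,10,410,260,2.4,'w21c')
E
```

```text
time: 23.88
tool_pos: [605.7, 218.8, 31.7]
tcp_rot: [3.124, 1.571, -0.178]
contact_force: [-0.2, -0.0, -0.5]
grip_width: 15.6
time: 24.22
tool_pos: [614.9, 217.4, 31.7]
tcp_rot: [-2.988, 1.57, -0.007]
contact_force: [-0.1, -0.3, -0.2]
grip_width: 15.9
dx dy dz cm [0.093 0.045 2.474] spin 0.0001 now [614.9  217.39  31.74] dir -9.2 j6 1.954 t 24.22
```

View pics/w21c.png

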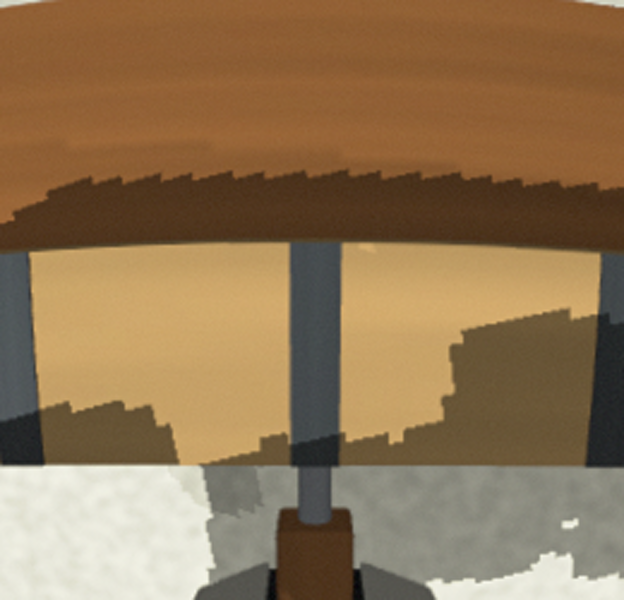

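```bash
python3 -m crank '[{"dx":0.03,"dy":0,"dz":-0.4,"spin":0},{"dx":0.06,"dy":0,"dz":-0.8,"spin":0},{"dx":0.06,"dy":0,"dz":-1.2,"spin":0},{"dx":0.06,"dy":0,"dz":-1.6,"spin":0},{"dx":0.06,"dy":0,"dz":-1.9,"spin":0},{"dx":0.06,"dy":0,"dz":-2.1,"spin":0},{"dx":0.06,"dy":0,"dz":-2.1,"spin":0},{"dx":0.06,"dy":0,"dz":-2.1,"spin":0}]'
python3 - <<'E'
from plug import *
plan([590.4,220.9,30.8],-9.2)
c=snap('wrist','w22');crop(c,150,10,410,260,2.4,'w22c')
E
```

```text
time: 24.93
tool_pos: [634.9, 214.2, 31.0]
tcp_rot: [0.534, 1.571, -2.768]
contact_force: [0.2, -0.6, -1.0]
grip_width: 15.4
dx dy dz cm [0.018 0.044 4.5  ] spin 0.0003 now [634.9  214.15  30.98] dir -9.18 j6 1.942 t 24.93
```

View pics/w22c.png

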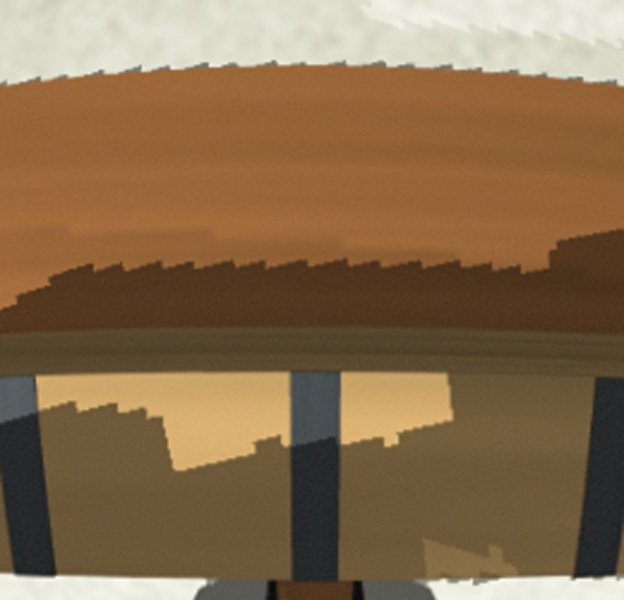

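```bash
python3 -m crank '[{"dx":0,"dy":0,"dz":-0.1,"spin":0},{"dx":0,"dy":0,"dz":-0.2,"spin":0},{"dx":0,"dy":0,"dz":-0.2,"spin":0}]'
python3 -m crank '[{"dx":0,"dy":0,"dz":-0.1,"spin":0},{"dx":0,"dy":0,"dz":-0.15,"spin":0},{"dx":0,"dy":0,"dz":-0.15,"spin":0}]'
```

```text
time: 25.23
tool_pos: [636.2, 214.0, 31.0]
tcp_rot: [0.225, 1.569, -3.077]
contact_force: [-3.0, 0.9, 1.1]
grip_width: 16.0
time: 25.48
tool_pos: [636.3, 214.0, 30.9]
tcp_rot: [0.202, 1.566, -3.099]
contact_force: [-8.0, 1.6, 3.9]
grip_width: 15.7
```

```bash
python3 -m crank '[{"dx":0,"dy":0,"dz":0,"spin":0},{"dx":0,"dy":0,"dz":0,"spin":0},{"dx":0,"dy":0,"dz":0,"spin":0},{"dx":0,"dy":0,"dz":0,"spin":0},{"dx":0,"dy":0,"dz":0,"spin":0},{"dx":-2,"dy":0,"dz":0,"spin":0},{"dx":-5,"dy":0,"dz":0,"spin":0},{"dx":-8,"dy":0,"dz":2,"spin":0},{"dx":-12,"dy":0,"dz":6,"spin":0},{"dx":-16,"dy":0,"dz":8,"spin":0},{"dx":-17,"dy":0,"dz":8,"spin":0},{"dx":-17,"dy":0,"dz":8,"spin":0}]' 35
python3 - <<'E'
from plug import *
plan([390,120,200],-15)
c=snap('wrist','w23')
E
```

```text
time: 26.48
tool_pos: [560.3, 227.8, 208.0]
tcp_rot: [-2.71, 1.56, 0.272]
contact_force: [0.4, -0.0, 1.0]
grip_width: 32.0
dx dy dz cm [ 0.594 13.339 15.116] spin 0.1029 now [560.28 227.77 208.03] dir -9.11 j6 1.989 t 26.48
```

View pics/w23.png

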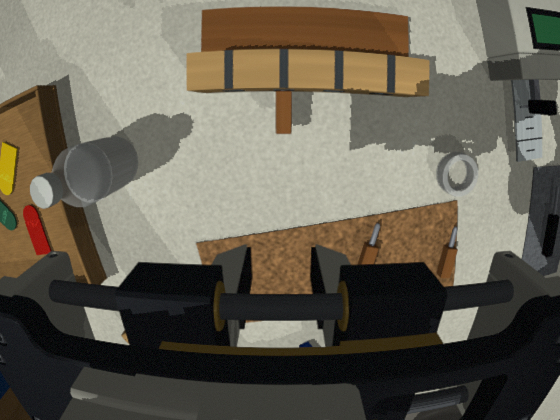

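```bash
python3 -m crank '[{"dx":0.6,"dy":13.3,"dz":15.1,"spin":0.103},{"dx":0.6,"dy":13.3,"dz":15.1,"spin":0.103},{"dx":0.6,"dy":13.3,"dz":15.1,"spin":0.103},{"dx":0.6,"dy":13.3,"dz":15.1,"spin":0.103},{"dx":0.6,"dy":13.3,"dz":15.1,"spin":0.103},{"dx":0.6,"dy":13.3,"dz":15.1,"spin":0.103},{"dx":0.6,"dy":13.3,"dz":15.1,"spin":0.103},{"dx":0.6,"dy":13.3,"dz":15.1,"spin":0.103}]' 45
python3 - <<'E'
from plug import *
plan([390,120,200],-15)
c=snap('wrist','w24');crop(c,150,70,430,250,2.8,'w24c')
E
```

```text
time: 27.2
tool_pos: [390.0, 119.1, 194.9]
tcp_rot: [-2.838, 1.57, 0.039]
contact_force: [0.6, -0.4, 0.6]
grip_width: 41.5
dx dy dz cm [-0.51  -0.084  0.027] spin -0.0022 now [390.05 119.12 194.9 ] dir -15.13 j6 1.943 t 27.2
```

View pics/w24c.png

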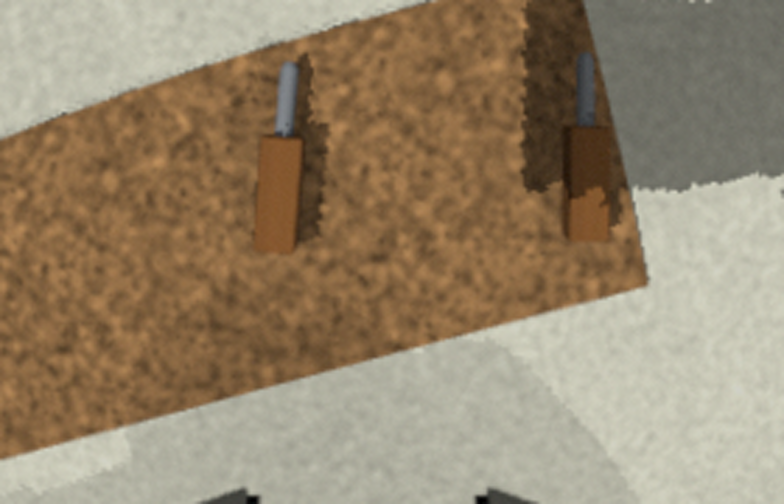

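Run:
```python
from plug import *
c=snap('wrist'); f=lambda x,y:(150+x/2.8,70+y/2.8)
C,a=meas(c,f,(281,137),(275,251),(290,63)); meas(c,f,(588,127),(587,240),(585,55))
plan([C[0]+1,C[1],60],a);plan([C[0]+1,C[1],5],a)
```

```text
C [445.1 138.2] L 42.7 tipdist 49.1 dir -19.9 hdir -19.1
C [420.   25.4] L 42.9 tipdist 48.8 dir -14.1 hdir -13.3
dx dy dz cm [13.486 -3.257 -4.902] spin 0.0836 now [390.3  119.49 194.84] dir -15.08 j6 1.943 t 27.3
dx dy dz cm [18.986 -3.257 -4.9  ] spin 0.0836 now [390.3  119.49 194.84] dir -15.08 j6 1.943 t 27.3
```

```bash
python3 -m crank '[{"dx":3,"dy":-2,"dz":-3,"spin":0.08},{"dx":6,"dy":-3.3,"dz":-4.9,"spin":0.08},{"dx":10,"dy":-3.3,"dz":-4.9,"spin":0.08},{"dx":13.5,"dy":-3.3,"dz":-4.9,"spin":0.08},{"dx":16,"dy":-3.3,"dz":-4.9,"spin":0.08},{"dx":18,"dy":-3.3,"dz":-4.9,"spin":0.08},{"dx":19,"dy":-3.3,"dz":-4.9,"spin":0.08},{"dx":19,"dy":-3.3,"dz":-4.9,"spin":0.08},{"dx":19,"dy":-3.3,"dz":-4.9,"spin":0.08}]' 45
python3 - <<'E'
from h import *
plan([446,138.2,5],-19.7)
c=snap('wrist','w25');crop(c,180,80,380,350,2.2,'w25c')
E
```

```text
time: 28.05
tool_pos: [445.5, 138.8, 3.8]
tcp_rot: [0.552, 1.569, -2.932]
contact_force: [0.3, -0.4, -0.2]
grip_width: 41.5
dx dy dz cm [-0.117  0.035 -0.066] spin 0.0013 now [445.5  138.75   3.83] dir -19.62 j6 2.051 t 28.05
```

View pics/w25c.png

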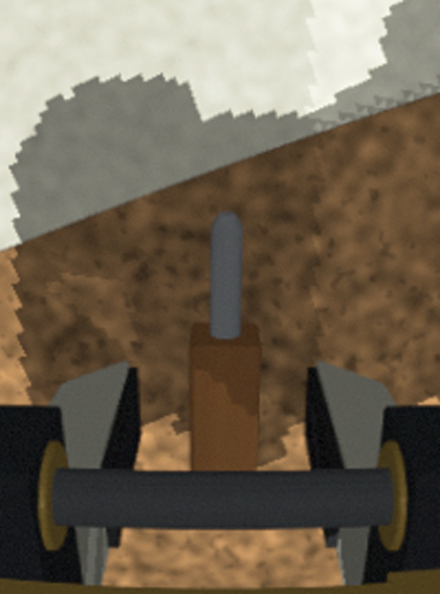

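```bash
python3 -m crank '[{"dx":0,"dy":0,"dz":0,"spin":0},{"dx":0,"dy":0,"dz":0,"spin":0},{"dx":0,"dy":0,"dz":0,"spin":0},{"dx":0,"dy":0,"dz":0,"spin":0},{"dx":0,"dy":0,"dz":0,"spin":0},{"dx":0,"dy":0,"dz":0,"spin":0},{"dx":0,"dy":0,"dz":0,"spin":0},{"dx":-1.5,"dy":0,"dz":0,"spin":0},{"dx":-3,"dy":0,"dz":0,"spin":0},{"dx":-4,"dy":0,"dz":0,"spin":0},{"dx":-4,"dy":0,"dz":0,"spin":0},{"dx":-4,"dy":0,"dz":0,"spin":0}]' 0
python3 - <<'E'
from h import *
c=snap('wrist','w26');crop(c,180,80,380,350,2.2,'w26c')
plan([582.4,171.5,30],-9.2)
E
```

```text
time: 29.1
tool_pos: [445.3, 138.3, 45.3]
tcp_rot: [-2.748, 1.57, 0.05]
contact_force: [-0.4, -0.4, -0.2]
grip_width: 15.8
dx dy dz cm [  1.477  -7.761 -11.84 ] spin -0.1827 now [444.79 138.26  44.8 ] dir -19.67 j6 2.051 t 29.15
```

View pics/w26c.png

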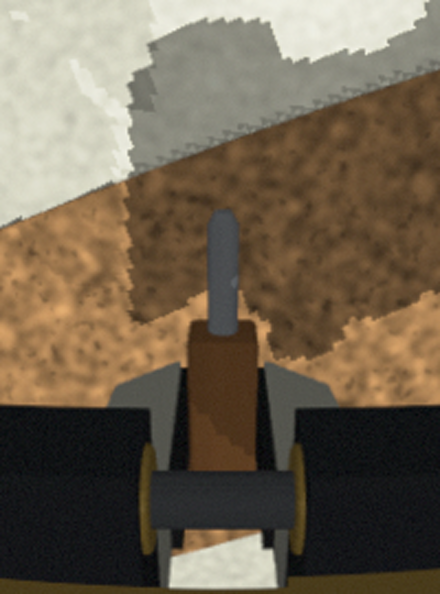

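```bash
python3 -m crank '[{"dx":0,"dy":-2.5,"dz":-4,"spin":-0.09},{"dx":0,"dy":-5,"dz":-8,"spin":-0.182},{"dx":0,"dy":-7.8,"dz":-11.8,"spin":-0.182},{"dx":0.7,"dy":-7.8,"dz":-11.8,"spin":-0.182},{"dx":1.5,"dy":-7.8,"dz":-11.8,"spin":-0.182},{"dx":1.5,"dy":-7.8,"dz":-11.8,"spin":-0.182},{"dx":1.5,"dy":-7.8,"dz":-11.8,"spin":-0.182},{"dx":1.5,"dy":-7.8,"dz":-11.8,"spin":-0.182}]'
python3 - <<'E'
from plug import *
plan([582.4,171.5,29.8],-9.2)
c=snap('wrist','w27');crop(c,150,10,410,260,2.4,'w27c')
plan([582.4,171.5,29.8],-9.2)
E
```

```text
time: 29.82
tool_pos: [580.8, 171.8, 29.6]
tcp_rot: [0.371, 1.568, -2.931]
contact_force: [0.1, -0.2, -0.5]
grip_width: 15.3
dx dy dz cm [-0.024  0.001 -0.158] spin -0.0006 now [580.84 171.76  29.56] dir -9.24 j6 1.893 t 29.82
dx dy dz cm [ 0.03   0.013 -0.115] spin -0.0007 now [581.29 171.81  30.1 ] dir -9.24 j6 1.893 t 29.87
```

View pics/w27c.png

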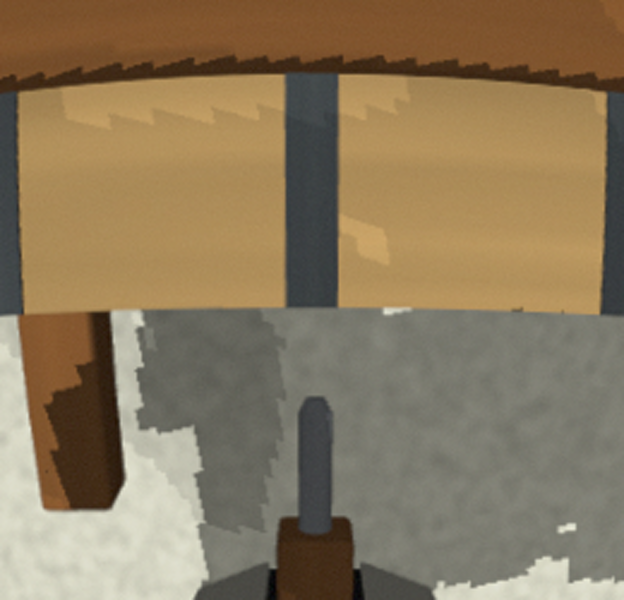

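Run:
```python
from plug import *
c=snap('wrist'); f=lambda x,y:(150+x/2.4,10+y/2.4)
z=c['T'][2,3]; print(z)
for n,p,h in [('strip front',(312,306),68),('strip back',(312,74),68),('tip',(315.5,398),z+6.2),('pin base',(315.5,532),z+6.2)]: print(n,tooly(c,*f(*p),h))
```

```text
30.104135065466405
strip front [-37.97  -0.15 -71.79]
strip back [ -38.01   -0.13 -107.87]
tip [ -6.25   0.47 -50.12]
pin base [ -6.22   0.48 -21.31]
```

```bash
python3 -m crank '[{"dx":0.02,"dy":-0.06,"dz":-0.6,"spin":0},{"dx":0.03,"dy":-0.06,"dz":-1.2,"spin":0},{"dx":0.03,"dy":-0.06,"dz":-1.8,"spin":0},{"dx":0.03,"dy":-0.06,"dz":-2.2,"spin":0},{"dx":0.03,"dy":-0.06,"dz":-2.6,"spin":0},{"dx":0.03,"dy":-0.06,"dz":-2.6,"spin":0},{"dx":0.03,"dy":-0.06,"dz":-2.6,"spin":0}]'
python3 -m crank '[{"dx":0,"dy":0,"dz":-0.4,"spin":0},{"dx":0,"dy":0,"dz":-0.8,"spin":0},{"dx":0,"dy":0,"dz":-1.2,"spin":0},{"dx":0,"dy":0,"dz":-1.6,"spin":0},{"dx":0,"dy":0,"dz":-2,"spin":0},{"dx":0,"dy":0,"dz":-2.1,"spin":0},{"dx":0,"dy":0,"dz":-2.1,"spin":0}]'
python3 - <<'E'
from plug import *
c=snap('wrist','w28');crop(c,150,10,410,260,2.4,'w28c')
plan([582.4,171.5,29.8],-9.2)
E
```

```text
time: 30.5
tool_pos: [608.7, 168.3, 29.9]
tcp_rot: [-3.141, 1.57, -0.161]
contact_force: [0.8, -1.1, 1.2]
grip_width: 15.9
time: 31.08
tool_pos: [629.5, 164.9, 30.0]
tcp_rot: [3.118, 1.57, -0.185]
contact_force: [-0.7, -2.2, 3.4]
grip_width: 15.7
dx dy dz cm [0.01 0.1  4.76] spin -0.0008 now [629.54 164.84  29.96] dir -9.25 j6 1.871 t 31.13
```

View pics/w28c.png

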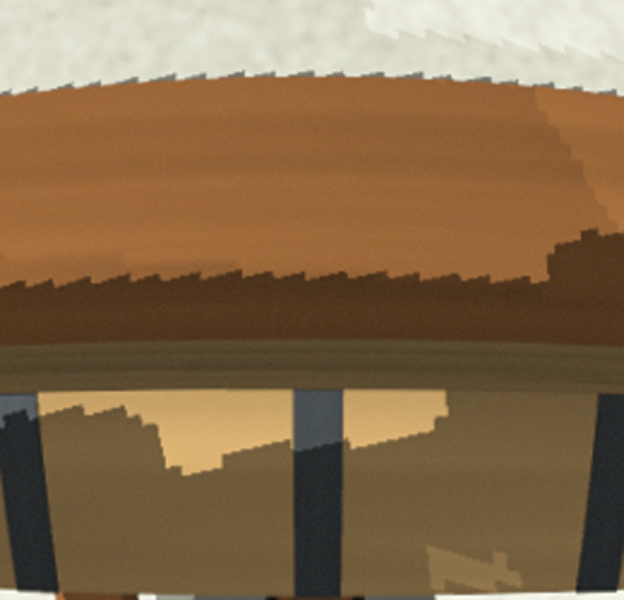

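```bash
python3 -m crank '[{"dx":0,"dy":0,"dz":-0.1,"spin":0},{"dx":0,"dy":0,"dz":-0.2,"spin":0},{"dx":0,"dy":0,"dz":-0.2,"spin":0}]'
python3 -m crank '[{"dx":0,"dy":0,"dz":-0.1,"spin":0},{"dx":0,"dy":0,"dz":-0.15,"spin":0},{"dx":0,"dy":0,"dz":-0.15,"spin":0}]'
```

```text
time: 31.38
tool_pos: [630.2, 164.8, 29.9]
tcp_rot: [0.337, 1.569, -2.966]
contact_force: [-4.2, -1.8, 5.8]
grip_width: 15.6
time: 31.63
tool_pos: [630.3, 164.7, 29.9]
tcp_rot: [0.226, 1.566, -3.077]
contact_force: [-8.4, -0.9, 9.5]
grip_width: 15.2
```

```bash
python3 -m crank '[{"dx":0,"dy":0,"dz":0,"spin":0},{"dx":0,"dy":0,"dz":0,"spin":0},{"dx":0,"dy":0,"dz":0,"spin":0},{"dx":0,"dy":0,"dz":0,"spin":0},{"dx":0,"dy":0,"dz":0,"spin":0},{"dx":-2,"dy":0,"dz":0,"spin":0},{"dx":-5,"dy":0,"dz":0,"spin":0},{"dx":-8,"dy":0,"dz":2,"spin":0},{"dx":-12,"dy":0,"dz":6,"spin":0},{"dx":-16,"dy":0,"dz":8,"spin":0},{"dx":-17,"dy":0,"dz":8,"spin":0},{"dx":-17,"dy":0,"dz":8,"spin":0}]' 35
python3 - <<'E'
from plug import *
plan([365,30,200],-13)
c=snap('wrist','w29')
E
```

```text
time: 32.63
tool_pos: [554.3, 178.6, 206.3]
tcp_rot: [-2.78, 1.561, 0.201]
contact_force: [1.0, 0.2, 0.7]
grip_width: 31.9
dx dy dz cm [ 0.408 17.685 16.324] spin 0.0669 now [554.27 178.58 206.29] dir -9.17 j6 1.911 t 32.63
```

View pics/w29.png

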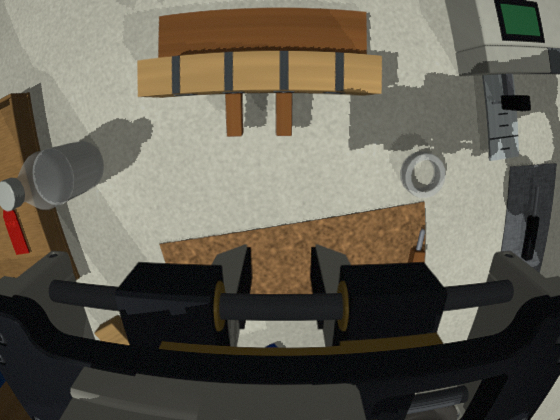

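Both plugs are home (handles at 234,115 and 284,115). Now the third.

```bash
python3 -m crank '[{"dx":0.4,"dy":17.7,"dz":16.3,"spin":0.067},{"dx":0.4,"dy":17.7,"dz":16.3,"spin":0.067},{"dx":0.4,"dy":17.7,"dz":16.3,"spin":0.067},{"dx":0.4,"dy":17.7,"dz":16.3,"spin":0.067},{"dx":0.4,"dy":17.7,"dz":16.3,"spin":0.067},{"dx":0.4,"dy":17.7,"dz":16.3,"spin":0.067},{"dx":0.4,"dy":17.7,"dz":16.3,"spin":0.067},{"dx":0.4,"dy":17.7,"dz":16.3,"spin":0.067},{"dx":0.4,"dy":17.7,"dz":16.3,"spin":0.067}]' 45
python3 - <<'E'
from plug import *
plan([365,30,200],-13)
c=snap('wrist','w30');crop(c,150,70,430,250,2.8,'w30c')
E
```

```text
time: 33.43
tool_pos: [364.9, 28.7, 195.5]
tcp_rot: [-2.423, 1.57, 0.489]
contact_force: [-0.1, -0.2, 1.0]
grip_width: 41.2
dx dy dz cm [-0.448 -0.127  0.014] spin -0.0023 now [364.85  28.73 195.52] dir -13.13 j6 1.668 t 33.43
```

View pics/w30c.png

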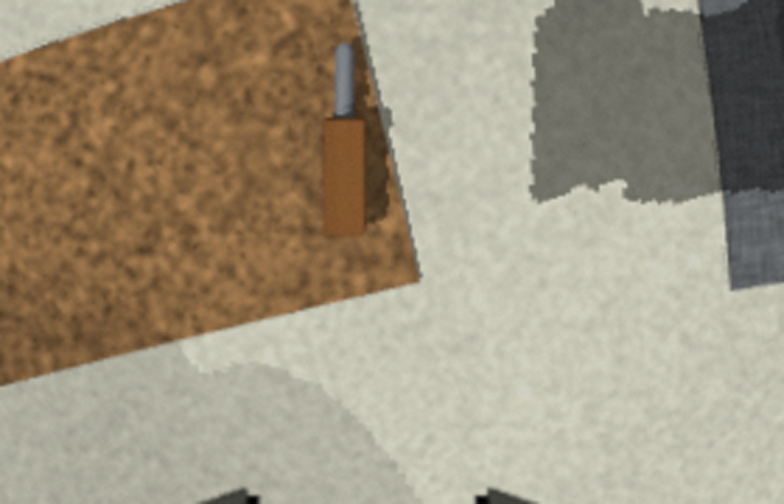

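Run:
```python
from plug import *
c=snap('wrist'); f=lambda x,y:(150+x/2.8,70+y/2.8)
C,a=meas(c,f,(344,119),(344,235),(345,44))
plan([C[0]+1,C[1],60],a);plan([C[0]+1,C[1],5],a)
```

```text
C [419.5  24.6] L 43.2 tipdist 49.7 dir -13.4 hdir -13.3
dx dy dz cm [13.551 -0.806 -5.503] spin 0.0066 now [365.04  29.14 195.51] dir -13.04 j6 1.668 t 33.53
dx dy dz cm [19.051 -0.806 -5.504] spin 0.0066 now [365.04  29.14 195.51] dir -13.04 j6 1.668 t 33.53
```

```bash
python3 -m crank '[{"dx":3,"dy":-0.8,"dz":-3,"spin":0.006},{"dx":6,"dy":-0.8,"dz":-5.5,"spin":0.006},{"dx":10,"dy":-0.8,"dz":-5.5,"spin":0.006},{"dx":13.5,"dy":-0.8,"dz":-5.5,"spin":0.006},{"dx":16,"dy":-0.8,"dz":-5.5,"spin":0.006},{"dx":18,"dy":-0.8,"dz":-5.5,"spin":0.006},{"dx":19,"dy":-0.8,"dz":-5.5,"spin":0.006},{"dx":19,"dy":-0.8,"dz":-5.5,"spin":0.006},{"dx":19,"dy":-0.8,"dz":-5.5,"spin":0.006}]' 45
python3 - <<'E'
from h import *
plan([420.5,24.6,5],-13.4)
c=snap('wrist','w31');crop(c,180,80,380,350,2.2,'w31c')
E
```

```text
time: 34.28
tool_pos: [419.6, 24.8, 4.6]
tcp_rot: [0.129, 1.569, 3.038]
contact_force: [0.4, 0.6, 0.3]
grip_width: 41.0
dx dy dz cm [-0.042  0.002 -0.091] spin 0.0009 now [419.62  24.83   4.58] dir -13.35 j6 1.68 t 34.28
```

View pics/w31c.png

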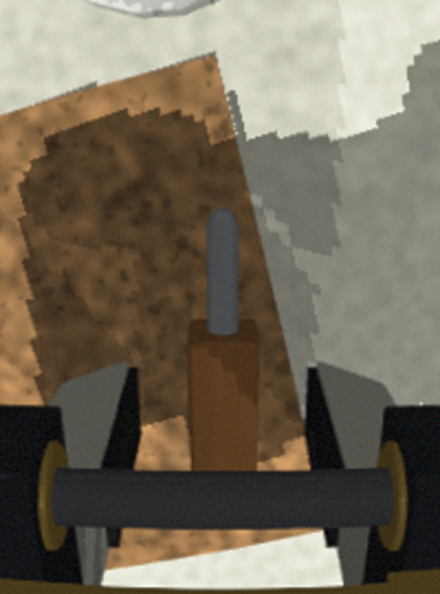

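```bash
python3 -m crank '[{"dx":0,"dy":0,"dz":0,"spin":0},{"dx":0,"dy":0,"dz":0,"spin":0},{"dx":0,"dy":0,"dz":0,"spin":0},{"dx":0,"dy":0,"dz":0,"spin":0},{"dx":0,"dy":0,"dz":0,"spin":0},{"dx":0,"dy":0,"dz":0,"spin":0},{"dx":0,"dy":0,"dz":0,"spin":0},{"dx":-1.5,"dy":0,"dz":0,"spin":0},{"dx":-3,"dy":0,"dz":0,"spin":0},{"dx":-5,"dy":0,"dz":0,"spin":0},{"dx":-5,"dy":0,"dz":0,"spin":0},{"dx":-5,"dy":0,"dz":0,"spin":0}]' 0
python3 - <<'E'
from h import *
c=snap('wrist','w32');crop(c,180,80,380,350,2.2,'w32c')
plan([574.4,122.2,30.6],-9.2)
E
```

```text
time: 35.33
tool_pos: [420.0, 24.1, 56.3]
tcp_rot: [-3.082, 1.569, -0.175]
contact_force: [0.4, -0.1, -1.4]
grip_width: 15.8
dx dy dz cm [  2.509 -13.135 -12.805] spin -0.0737 now [419.34  24.16  55.64] dir -13.42 j6 1.68 t 35.38
```

View pics/w32c.png

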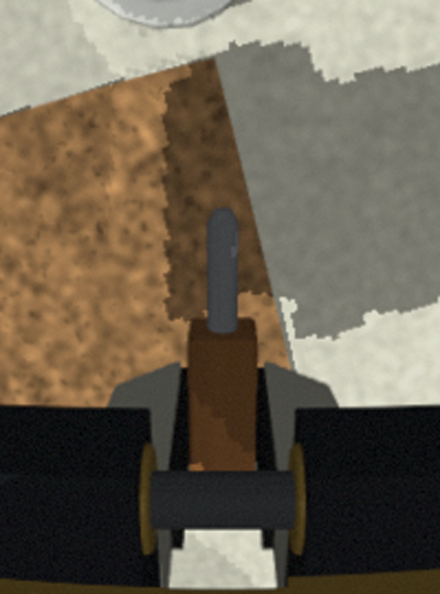

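```bash
python3 -m crank '[{"dx":0,"dy":-3,"dz":-3,"spin":-0.074},{"dx":0,"dy":-6,"dz":-6,"spin":-0.074},{"dx":0,"dy":-9,"dz":-9,"spin":-0.074},{"dx":0,"dy":-12,"dz":-12,"spin":-0.074},{"dx":1,"dy":-13.1,"dz":-12.8,"spin":-0.074},{"dx":2,"dy":-13.1,"dz":-12.8,"spin":-0.074},{"dx":2.5,"dy":-13.1,"dz":-12.8,"spin":-0.074},{"dx":2.5,"dy":-13.1,"dz":-12.8,"spin":-0.074},{"dx":2.5,"dy":-13.1,"dz":-12.8,"spin":-0.074},{"dx":2.5,"dy":-13.1,"dz":-12.8,"spin":-0.074}]'
python3 - <<'E'
from plug import *
c=snap('wrist','w33');crop(c,150,10,410,260,2.4,'w33c')
plan([574.4,122.2,30.6],-9.2)
E
```

```text
time: 36.22
tool_pos: [573.7, 121.2, 30.9]
tcp_rot: [0.544, 1.57, -2.759]
contact_force: [0.8, -0.5, 0.1]
grip_width: 15.8
dx dy dz cm [ 0.07  -0.097 -0.016] spin -0.0005 now [574.09 121.27  31.3 ] dir -9.23 j6 1.81 t 36.27
```

View pics/w33c.png

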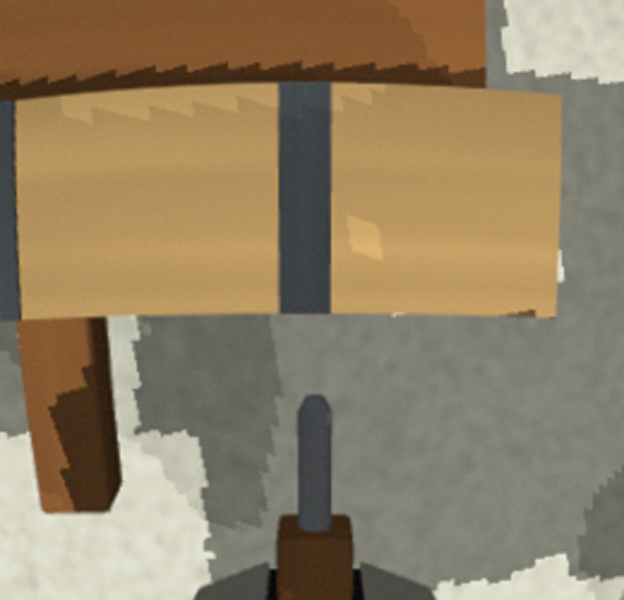

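Run:
```python
from plug import *
c=snap('wrist'); f=lambda x,y:(150+x/2.4,10+y/2.4)
z=c['T'][2,3]; print(z)
for n,p,h in [('strip front',(305.5,312),68),('strip back',(305.5,83),68),('tip',(314.5,395),z+5.4),('pin base',(314.5,530),z+5.4)]: print(n,tooly(c,*f(*p),h))
```

```text
31.295065241741934
strip front [-36.68  -1.16 -70.72]
strip back [ -36.67   -1.13 -106.69]
tip [ -5.38   0.27 -50.54]
pin base [ -5.39   0.27 -21.43]
```

```bash
python3 -m crank '[{"dx":0.04,"dy":-0.14,"dz":-0.6,"spin":0},{"dx":0.06,"dy":-0.14,"dz":-1.2,"spin":0},{"dx":0.06,"dy":-0.14,"dz":-1.8,"spin":0},{"dx":0.06,"dy":-0.14,"dz":-2.2,"spin":0},{"dx":0.06,"dy":-0.14,"dz":-2.6,"spin":0},{"dx":0.06,"dy":-0.14,"dz":-2.6,"spin":0},{"dx":0.06,"dy":-0.14,"dz":-2.6,"spin":0}]'
python3 -m crank '[{"dx":0,"dy":0,"dz":-0.4,"spin":0},{"dx":0,"dy":0,"dz":-0.8,"spin":0},{"dx":0,"dy":0,"dz":-1.2,"spin":0},{"dx":0,"dy":0,"dz":-1.6,"spin":0},{"dx":0,"dy":0,"dz":-2,"spin":0},{"dx":0,"dy":0,"dz":-2.1,"spin":0},{"dx":0,"dy":0,"dz":-2.1,"spin":0}]'
python3 -m crank '[{"dx":0,"dy":0,"dz":-0.1,"spin":0},{"dx":0,"dy":0,"dz":-0.15,"spin":0},{"dx":0,"dy":0,"dz":-0.15,"spin":0}]'
```

```text
time: 36.9
tool_pos: [601.3, 118.8, 30.6]
tcp_rot: [-3.117, 1.568, -0.135]
contact_force: [1.6, -1.3, 2.6]
grip_width: 15.5
time: 37.48
tool_pos: [620.7, 115.5, 30.7]
tcp_rot: [0.613, 1.57, -2.689]
contact_force: [-3.6, -2.2, 6.9]
grip_width: 15.4
time: 37.73
tool_pos: [621.7, 115.4, 30.7]
tcp_rot: [0.413, 1.569, -2.888]
contact_force: [-4.8, -1.2, 8.1]
grip_width: 15.8
```

```bash
python3 -m crank '[{"dx":-0.05,"dy":0,"dz":-0.05,"spin":0},{"dx":-0.05,"dy":0,"dz":-0.15,"spin":0},{"dx":-0.05,"dy":0,"dz":-0.15,"spin":0},{"dx":-0.05,"dy":0,"dz":-0.15,"spin":0}]'
python3 -m crank '[{"dx":0,"dy":0,"dz":-0.1,"spin":0},{"dx":0,"dy":0,"dz":-0.15,"spin":0},{"dx":0,"dy":0,"dz":-0.15,"spin":0}]'
```

```text
time: 38.07
tool_pos: [622.0, 115.3, 30.8]
tcp_rot: [0.239, 1.566, -3.063]
contact_force: [-7.9, -1.5, 8.2]
grip_width: 15.7
time: 38.32
tool_pos: [622.1, 115.3, 30.7]
tcp_rot: [0.191, 1.563, -3.11]
contact_force: [-12.4, -0.6, 13.0]
grip_width: 15.9
```

```bash
python3 -m crank '[{"dx":0,"dy":0,"dz":0,"spin":0},{"dx":0,"dy":0,"dz":0,"spin":0},{"dx":0,"dy":0,"dz":0,"spin":0},{"dx":0,"dy":0,"dz":0,"spin":0},{"dx":0,"dy":0,"dz":0,"spin":0},{"dx":-2,"dy":0,"dz":0,"spin":0},{"dx":-5,"dy":0,"dz":0,"spin":0},{"dx":-8,"dy":0,"dz":1,"spin":0},{"dx":-10,"dy":0,"dz":2,"spin":0},{"dx":-10,"dy":-3,"dz":2,"spin":0},{"dx":-10,"dy":-5,"dz":2,"spin":0},{"dx":-10,"dy":-5,"dz":2,"spin":0},{"dx":-10,"dy":-5,"dz":2,"spin":0}]' 35
python3 - <<'E'
from plug import *
plan([620,165,140],-9.2)
c=snap('wrist','w34'); s=snap('scene','s34');crop(s,240,230,400,370,4.5,'s34c')
E
```

```text
time: 39.4
tool_pos: [613.5, 168.4, 130.5]
tcp_rot: [1.381, 1.57, -1.919]
contact_force: [-0.8, 0.0, 0.4]
grip_width: 32.2
dx dy dz cm [-0.953  0.235 -0.698] spin 0.0023 now [613.48 168.42 130.47] dir -9.07 j6 1.877 t 39.4
```

View pics/w34.png

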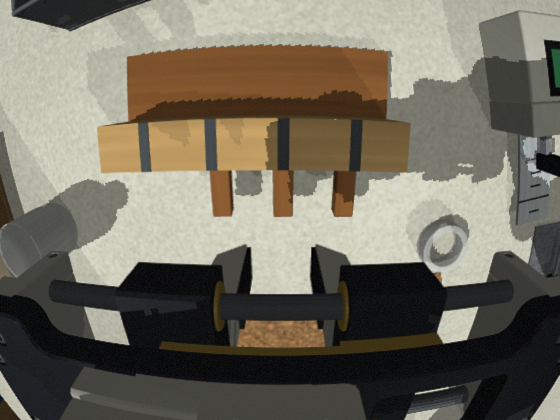

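View pics/s34.png

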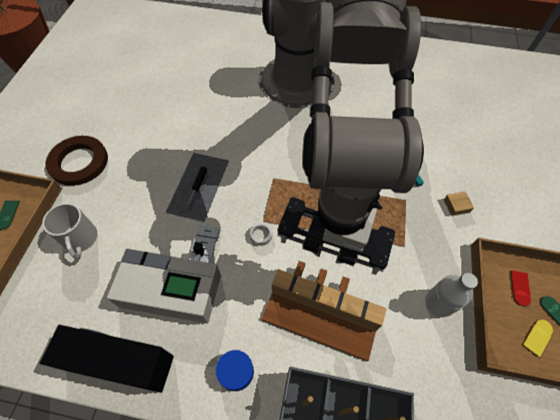

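Run:
```python
from plug import *
c=snap('wrist'); crop(c,190,110,380,230,4,'w35c')
x=np.array([0.98714,-0.15988]); y=np.array([.15988,.98714]); O=np.array([655.5,185.])
for p in [(222,216),(284,216),(344,215)]:
    for z in (43,):
        q=onz(c,*p,z)[:2]-O; print(p,z,(q@x).round(1),(q@y).round(1))
q=onz(c,284,170,68)[:2]-O; print('face',q@x)
```

```text
(222, 216) 43 -42.6 22.9
(284, 216) 43 -42.5 -27.3
(344, 215) 43 -41.7 -76.0
face 0.2108346240834269
```

View pics/w35c.png

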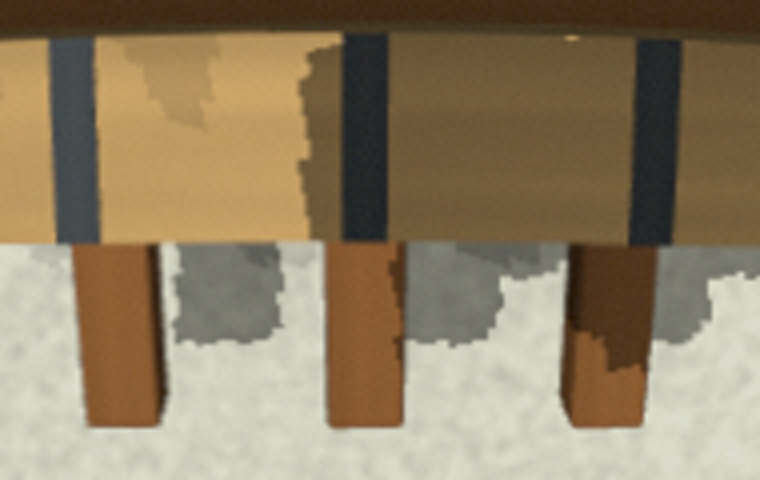

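```bash
python3 -m crank '[{"dx":-6,"dy":0,"dz":4,"spin":0},{"dx":-14,"dy":4,"dz":8,"spin":0},{"dx":-14,"dy":15,"dz":20,"spin":0},{"dx":-14,"dy":15,"dz":20,"spin":0},{"dx":-14,"dy":15,"dz":20,"spin":0},{"dx":-14,"dy":15,"dz":20,"spin":0},{"dx":-14,"dy":15,"dz":20,"spin":0},{"dx":-14,"dy":15,"dz":20,"spin":0},{"dx":-14,"dy":15,"dz":20,"spin":0},{"dx":-14,"dy":15,"dz":20,"spin":0},{"dx":-14,"dy":15,"dz":20,"spin":0}]'
python3 - <<'E'
from plug import *
plan([450,0,270],-9)
c=snap('wrist','w36'); t=snap('top','t36')
E
```

```text
time: 40.47
tool_pos: [393.1, 51.5, 270.3]
tcp_rot: [-1.534, 1.571, 1.446]
contact_force: [0.3, 0.7, -0.9]
grip_width: 32.1
dx dy dz cm [ 0.03   4.17  -6.437] spin -0.0038 now [393.14  51.48 270.31] dir -9.22 j6 1.668 t 40.47
```

View pics/w36.png

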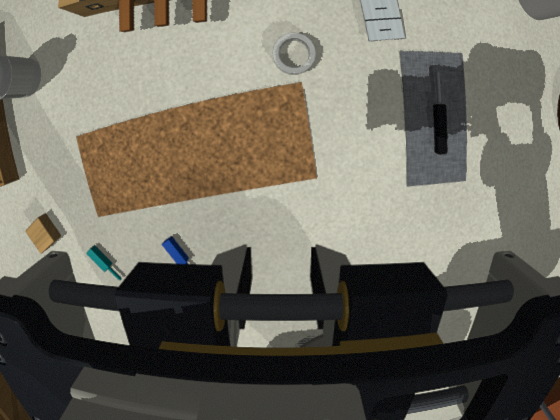

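View pics/t36.png

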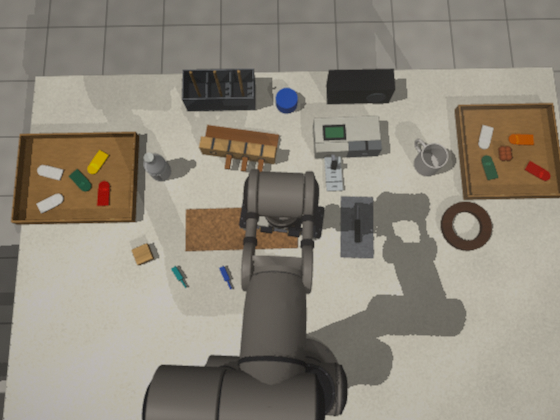

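```bash
python3 -c "
from plant import bot
print(bot.close_job())"
```

```text
the job is handed in; nothing more can be done
None
```

The station is ready and I handed the job in at about 40 s of the 210 s allowed. There was no verdict.

- **Pull gauge:** I drew the slide out 44.9 mm by arm travel, to the long line, and held it for 3.9 s. After I let go, the picture showed it home. The fingers hid the pointer during the hold, so the distance rests on arm travel and on where the scale lines appeared beside the fingers.
- **Zero button:** After that I pressed it with the stylus tip until it stopped moving, at about 12 N where the spring alone gives 3.6 N. Measured travel put the tip 14 to 15 mm past the gauge face, which fits fully in (15 mm).
- **Stylus:** It lies flat on the pad again, roughly lined up with it. I set its handle centre about 13 mm towards the robot from the pad's centre, so that the whole stylus sits near the middle.
- **Plugs:** I found three, all on the cork mat. They are now in sockets 1, 2 and 3, each pushed until it stopped. The last picture shows the handles standing out 42 to 43 mm, and a fully home handle shows 44 mm, so there is no gap. The third needed a slightly harder push, about 12 N forward with 13 N upward.
- **Knocked plug:** One plug was knocked aside during the run, so I measured it again before grasping it.
- **Left alone:** The robot did not touch the tape roll, the gel bottle or the blue and turquoise look-alikes. At hand-in it was clear of everything.

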